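# Stack the slide boxes and turn the lamp off

### The arm

A 7-joint arm with a two-finger parallel gripper is mounted at the origin on the work surface. World frame = base frame: x ahead of the robot, y to its left, z up, the work surface at z = 0. Lengths are in m, angles in rad, forces in N, time in s.
With the tool pointing down it reaches from about 0.4 to 0.85 m from the base axis. Payload 4.5 kg.
Tool frame: the origin (TCP) lies on the centre line of the jaws, within the pads' length; the fingertips stand 8 mm ahead of it and the grasp point (between the pads) lies 11 mm behind it; z points along the fingers, x is the direction in which the jaws open and shut, and the axes are right-handed (so a half turn about z gives the same grasp; the last joint's range is limited). The gripper opens to 88 mm and grips with 3 to 60 N. Pads are 18 mm wide; open, the fingers measure 123 mm over their backs; the gripper's body (75 mm by 187 mm) begins 45 mm behind the grasp point.
Start: joints at [-1.23, 0.689, -0.195, 1.565, 0.157, 0.902, -0.215], TCP at [0.189, 0.596, 0.247] pointing down, gripper open.
Joint ranges: [-3.01, 3.01], [-0.46, 2.08], [-1.47, 1.51], [0.13, 2.56], [-1, 4.14], [0.04, 2.09], [-2.66, 2.66]. Speed limits (rad/s): [2.57, 2.57, 3.14, 3.14, 3.14, 3.14, 3.14].

### API

Orientations are given as a unit quaternion [x, y, z, w].
In Python, from plant import get_state, snapshot, finish_job, boxes_of, pinpoint gives the robot as it stands.
- The arm moves only by the shell command python3 -m creep 'ROWS' [FORCE]. ROWS is JSON, a list of rows, each an object with "hand": the finger opening in m, from 0 to 0.0881; "slide": the shift along the tool's x, y, z in m, a list of three; "turn": the turn about the tool's z in degrees. A call has 1 to 5 rows; each row shifts and turns the commanded pose from where the row before left it, along the tool's axes as they then stand; what a row does not reach is not made up. A row lasts 1/8 s, in which the tool goes at most 62.5 mm and 10.7 degrees, less where a joint would pass 70% of its speed; a pose out of reach is approached as far as the arm can. A call is refused whole if a number of a shift passes 0.0625 or a number of a turn 10.7, either way. A call with a gripper value outside its range is refused whole. The fingers move at their own pace and stop on an object; FORCE is the grip in N (left out, the last holds). Time passes only in rows, so rows that do not move let the fingers close. It gives the time, the measured TCP pose, the force and the opening at its end, in the units of the state.
- get_state(): the state, without advancing time (a new reading comes with each control period).
- snapshot(name): name is "side" or "top" or "wrist"; returns a dict with "frame" (384x512x3 uint8, red, green, blue), "depth" (384x512 float32, m along the optical axis (not along the pixel's ray), 0 where there is no reading), "mtx" (3x3 intrinsics, pixels), "k1" (the pictures are not rectified: a ray, as slopes to the right and down, at radius r is drawn at 1 + k1 r^2 times it, then the intrinsics apply), "camera_from_world" (4x4, takes a point from world to camera coordinates). Camera axes: x right, y down, z forward; pixel columns grow to the right and rows downward; lengths in m; the calibration is good to about 2 mm. A picture is of the moment at which its call begins.
- finish_job(): hands the job in, once; it reports no verdict.
Trained networks look in a picture, given as the dict that the camera call returned (one of the last four; its "shot" number tells which), for a name from the list of things; names that differ only in an ending like _2 or _b are one class to them, and where a whole thing is asked for, a point or a joint stands for the part that bears it (a point fixed in the world has none). Each returns a list of dicts, best first, with "conf" (0 to 1); they miss things now and then, are a little off and sometimes report something else, mostly with a low value. They report only what shows in the picture. A call takes as long as a camera call. They do not tell look-alikes from the thing itself.
- boxes_of(target, picture): "uv" ([column, row] in pixels, amid what is visible of it).
- pinpoint(target, picture): "uv" ([column, row] in pixels: a listed point, or the origin of a listed thing).
The state is a dict: "clock": time; "q": joint angles; "qd": joint speeds; "joint_torque": joint torques, N m; "tool_pos": TCP position; "eef_rot": TCP orientation; "contact_force": force on the tool from outside, world axes, zero at the start; "moment": the same for the moment, N m; "opening": opening from 0.0 (shut) to 1.0 (fully open).
Only numpy, scipy, OpenCV 4.12 (cv2) and the standard library are available. Lean on these libraries where they do the work, as an engineer would, in place of code of your own. Each camera call takes 0.05 s, during which the arm holds its last target.

### The job

Close down the microscope bench: gather all the slide boxes lying about into one square pile in the middle of whichever stand is free of a bottle, the large boxes below the small ones, and lay the steel weight squarely on top; all their long sides run along the stand's long side. When the pile is complete, slide the lamp dimmer fully to its off end, towards the robot's right; do not disturb the bottle, beaker and other things on the bench.

Things in the scene. Friction and masses are not known exactly. Their poses are not given: they have to be found in the camera images.
- large_box_1: large flat slide box, grey plastic with a paper label on the lid, a closed rigid slab 100 x 66 x 16 mm, about 120 g; origin at the centre of the slab, 8 mm above its underside, x along its 100 mm length, y along its 66 mm width, z up out of the lid. May be absent.
- large_box_2: large flat slide box, grey plastic with a paper label on the lid, a closed rigid slab 100 x 66 x 16 mm, about 120 g; origin at the centre of the slab, 8 mm above its underside, x along its 100 mm length, y along its 66 mm width, z up out of the lid. May be absent.
- large_box_3: large flat slide box, grey plastic with a paper label on the lid, a closed rigid slab 100 x 66 x 16 mm, about 120 g; origin at the centre of the slab, 8 mm above its underside, x along its 100 mm length, y along its 66 mm width, z up out of the lid. May be absent.
- small_box_1: small flat slide box, grey plastic with a paper label on the lid, a closed rigid slab 84 x 46 x 16 mm, about 80 g; origin at the centre of the slab, 8 mm above its underside, x along its 84 mm length, y along its 46 mm width, z up out of the lid. May be absent.
- small_box_2: small flat slide box, grey plastic with a paper label on the lid, a closed rigid slab 84 x 46 x 16 mm, about 80 g; origin at the centre of the slab, 8 mm above its underside, x along its 84 mm length, y along its 46 mm width, z up out of the lid. May be absent.
- small_box_3: small flat slide box, grey plastic with a paper label on the lid, a closed rigid slab 84 x 46 x 16 mm, about 80 g; origin at the centre of the slab, 8 mm above its underside, x along its 84 mm length, y along its 46 mm width, z up out of the lid. May be absent.
- small_box_4: small flat slide box, grey plastic with a paper label on the lid, a closed rigid slab 84 x 46 x 16 mm, about 80 g; origin at the centre of the slab, 8 mm above its underside, x along its 84 mm length, y along its 46 mm width, z up out of the lid. May be absent.
- weight: plain steel bar 90 x 34 x 20 mm, 470 g, used as a weight on a pile; origin at its centre, 10 mm above its underside, x along its 90 mm length, y along its 34 mm width. Always present.
- stand_1: flat aluminium stand plate 130 x 100 x 10 mm, fixed to the bench; origin at the centre of its underside (on the bench), x along its 130 mm length, y along its 100 mm width; its flat top is 10 mm above the bench
- bottle_1: amber reagent jar with a black cap, 60 mm across and 110 mm tall, standing near the middle of stand_1; origin at the centre of its underside. Exactly one of the two bottles is present: the other stand is free.
- stand_2: flat aluminium stand plate 130 x 100 x 10 mm, fixed to the bench; origin at the centre of its underside (on the bench), x along its 130 mm length, y along its 100 mm width; its flat top is 10 mm above the bench
- bottle_2: amber reagent jar with a black cap, 60 mm across and 110 mm tall, standing near the middle of stand_2; origin at the centre of its underside. Exactly one of the two bottles is present: the other stand is free.
- dimmer (a joint): position of the lamp dimmer's grip along its track in m: 0 at the off end (towards the robot's right, the -y end), growing to 0.09 at the bright end; runs with about 1.5 N of friction, stays where it is left and has end stops
- dimmer_top (a point): middle of the top of the dimmer's upright black grip, 54 mm above the bench; its y axis is the direction of growing dimmer value. The grip is 28 mm along x, 20 mm along y and stands 40 mm above a low grey track housing 40 x 140 mm, 14 mm high, fixed to the bench
- beaker: empty glass beaker, 68 mm across, 85 mm tall, bystander; origin at the centre of its underside
- oil_bottle: small white plastic bottle, 44 mm across, 80 mm tall, bystander; origin at the centre of its underside
- glove_carton: cardboard carton 80 x 180 x 60 mm, bystander beyond the dimmer; origin at the centre of its underside
There are look-alikes about, which are no part of the job. Leave any red look-alike of the large_box_3 alone.

How it is judged:
On the way, in this order (a step that is already met when the one before it is completed fails the run):
1. all the slide boxes that are present stand in one square pile on the free stand, large ones below small ones, with the steel weight on top (((horizontal distance between each of large_box_1, large_box_2, large_box_3, small_box_1, small_box_2, small_box_3, small_box_4, weight and stand_1 below 0.012 m and angle between the x axis of each of large_box_1, large_box_2, large_box_3, small_box_1, small_box_2, small_box_3, small_box_4, weight and the x axis of stand_1, either way round below 0.14 rad) or (horizontal distance between each of large_box_1, large_box_2, large_box_3, small_box_1, small_box_2, small_box_3, small_box_4, weight and stand_2 below 0.012 m and angle between the x axis of each of large_box_1, large_box_2, large_box_3, small_box_1, small_box_2, small_box_3, small_box_4, weight and the x axis of stand_2, either way round below 0.14 rad)) and angle between the z axis of each of large_box_1, large_box_2, large_box_3, small_box_1, small_box_2, small_box_3, small_box_4, weight and the z axis of stand_1, either way round below 0.06 rad and linear speed of each of large_box_1, large_box_2, large_box_3, small_box_1, small_box_2, small_box_3, small_box_4, weight below 0.02 m/s and ((z of small_box_1 in the frame of large_box_1 above 0.01 m and angle between large_box_1's own z axis and vertical below 1 rad) or (z of small_box_1 in the frame of large_box_1 below -0.01 m and angle between large_box_1's own z axis and vertical above 2 rad)) and ((z of small_box_1 in the frame of large_box_2 above 0.01 m and angle between large_box_2's own z axis and vertical below 1 rad) or (z of small_box_1 in the frame of large_box_2 below -0.01 m and angle between large_box_2's own z axis and vertical above 2 rad)) and ((z of small_box_1 in the frame of large_box_3 above 0.01 m and angle between large_box_3's own z axis and vertical below 1 rad) or (z of small_box_1 in the frame of large_box_3 below -0.01 m and angle between large_box_3's own z axis and vertical above 2 rad)) and ((z of small_box_2 in the frame of large_box_1 above 0.01 m and angle between large_box_1's own z axis and vertical below 1 rad) or (z of small_box_2 in the frame of large_box_1 below -0.01 m and angle between large_box_1's own z axis and vertical above 2 rad)) and ((z of small_box_2 in the frame of large_box_2 above 0.01 m and angle between large_box_2's own z axis and vertical below 1 rad) or (z of small_box_2 in the frame of large_box_2 below -0.01 m and angle between large_box_2's own z axis and vertical above 2 rad)) and ((z of small_box_2 in the frame of large_box_3 above 0.01 m and angle between large_box_3's own z axis and vertical below 1 rad) or (z of small_box_2 in the frame of large_box_3 below -0.01 m and angle between large_box_3's own z axis and vertical above 2 rad)) and ((z of small_box_3 in the frame of large_box_1 above 0.01 m and angle between large_box_1's own z axis and vertical below 1 rad) or (z of small_box_3 in the frame of large_box_1 below -0.01 m and angle between large_box_1's own z axis and vertical above 2 rad)) and ((z of small_box_3 in the frame of large_box_2 above 0.01 m and angle between large_box_2's own z axis and vertical below 1 rad) or (z of small_box_3 in the frame of large_box_2 below -0.01 m and angle between large_box_2's own z axis and vertical above 2 rad)) and ((z of small_box_3 in the frame of large_box_3 above 0.01 m and angle between large_box_3's own z axis and vertical below 1 rad) or (z of small_box_3 in the frame of large_box_3 below -0.01 m and angle between large_box_3's own z axis and vertical above 2 rad)) and ((z of small_box_4 in the frame of large_box_1 above 0.01 m and angle between large_box_1's own z axis and vertical below 1 rad) or (z of small_box_4 in the frame of large_box_1 below -0.01 m and angle between large_box_1's own z axis and vertical above 2 rad)) and ((z of small_box_4 in the frame of large_box_2 above 0.01 m and angle between large_box_2's own z axis and vertical below 1 rad) or (z of small_box_4 in the frame of large_box_2 below -0.01 m and angle between large_box_2's own z axis and vertical above 2 rad)) and ((z of small_box_4 in the frame of large_box_3 above 0.01 m and angle between large_box_3's own z axis and vertical below 1 rad) or (z of small_box_4 in the frame of large_box_3 below -0.01 m and angle between large_box_3's own z axis and vertical above 2 rad)) and ((z of weight in the frame of large_box_1 above 0.01 m and angle between large_box_1's own z axis and vertical below 1 rad) or (z of weight in the frame of large_box_1 below -0.01 m and angle between large_box_1's own z axis and vertical above 2 rad)) and ((z of weight in the frame of large_box_2 above 0.01 m and angle between large_box_2's own z axis and vertical below 1 rad) or (z of weight in the frame of large_box_2 below -0.01 m and angle between large_box_2's own z axis and vertical above 2 rad)) and ((z of weight in the frame of large_box_3 above 0.01 m and angle between large_box_3's own z axis and vertical below 1 rad) or (z of weight in the frame of large_box_3 below -0.01 m and angle between large_box_3's own z axis and vertical above 2 rad)) and ((z of weight in the frame of small_box_1 above 0.01 m and angle between small_box_1's own z axis and vertical below 1 rad) or (z of weight in the frame of small_box_1 below -0.01 m and angle between small_box_1's own z axis and vertical above 2 rad)) and ((z of weight in the frame of small_box_2 above 0.01 m and angle between small_box_2's own z axis and vertical below 1 rad) or (z of weight in the frame of small_box_2 below -0.01 m and angle between small_box_2's own z axis and vertical above 2 rad)) and ((z of weight in the frame of small_box_3 above 0.01 m and angle between small_box_3's own z axis and vertical below 1 rad) or (z of weight in the frame of small_box_3 below -0.01 m and angle between small_box_3's own z axis and vertical above 2 rad)) and ((z of weight in the frame of small_box_4 above 0.01 m and angle between small_box_4's own z axis and vertical below 1 rad) or (z of weight in the frame of small_box_4 below -0.01 m and angle between small_box_4's own z axis and vertical above 2 rad))), for 0.3 s.
2. the lamp dimmer is at its off end (value of joint dimmer below 0.008 m), for 0.2 s.
At the end, for the whole second after the job is handed in: All boxes present and the weight lie flat (0.06 rad, either face up), at rest, in one pile on the free stand, centres within 12 mm of its centre, long sides within 0.14 rad of its long side, each small box above each large one, the weight on top; dimmer within 8 mm of off (all of step 1 and value of joint dimmer below 0.008 m); the robot touches nothing.
It fails at once if the bottle is pushed more than 40 mm away or tipped (distance of bottle_1 from where it was at the start of the episode above 0.04 m or angle between bottle_1's own z axis and vertical above 0.5 rad).
It fails at once if the bottle is pushed more than 40 mm away or tipped (distance of bottle_2 from where it was at the start of the episode above 0.04 m or angle between bottle_2's own z axis and vertical above 0.5 rad).
It fails at once if the beaker is pushed more than 40 mm away or tipped (distance of beaker from where it was at the start of the episode above 0.04 m or angle between beaker's own z axis and vertical above 0.5 rad).
It fails at once if the oil bottle is pushed more than 40 mm away or tipped (distance of oil_bottle from where it was at the start of the episode above 0.04 m or angle between oil_bottle's own z axis and vertical above 0.5 rad).
It fails at once if the carton is pushed more than 40 mm away or tipped (distance of glove_carton from where it was at the start of the episode above 0.04 m or angle between glove_carton's own z axis and vertical above 0.5 rad).
Of large_box_1, large_box_2, large_box_3, small_box_1, small_box_2, small_box_3, small_box_4 only 5 to 7 are there at a start; the rules pass over those that are not, and their reading is None.
Of bottle_1, bottle_2 only 1 to 1 are there at a start; the rules pass over those that are not, and their reading is None.
At some moment in a run one of large_box_1, large_box_2, large_box_3, small_box_1, small_box_2, small_box_3, small_box_4 may be knocked a few centimetres aside while the robot is not near it.
Once in a run the grip may slacken for a moment while it holds something.
It also fails if it takes over 210 s, if anything falls off the work surface, if the arm or the gripper's body presses on something with over 40 N, if the wrist force passes 120 N, or if a joint passes its speed limit or range.

## Working session

There is one attempt and no reset: what is moved stays moved. The work goes in short steps, Python scripts to look and compute and a shell command to move; the robot and the scene stay as the last step left them, time stands still between calls to the robot, and variables do not carry over. Pictures are saved under pics/ and viewed, and the job is handed in when it is done.

```bash
ls; mkdir -p pics; python3 - <<'E'
from plant import *
import cv2
s=get_state()
for k,v in s.items(): print(k,v)
for n in ["top","side","wrist"]:
    p=snapshot(n); cv2.imwrite(f"pics/{n}0.png",cv2.cvtColor(p["frame"],cv2.COLOR_RGB2BGR))
    print(n,p["mtx"],p["k1"],p["camera_from_world"],p["depth"].min(),p["depth"].max(),p["shot"])
E
```

```text
pics
clock 0.0
q [-1.23017837  0.68994205 -0.19453008  1.56631944  0.15729077  0.90251049
 -0.21510746]
qd [ 0.00067425 -0.00144981  0.00108167 -0.00010615  0.00262839  0.00246137
 -0.00093087]
joint_torque [ 4.90088787e-04 -5.27565622e+01 -1.26695998e+00 -1.53433228e+01
 -5.27062488e-02  6.53696770e-03  1.76340864e-04]
tool_pos [0.18861972 0.59522198 0.24594315]
eef_rot [ 8.06829859e-01  5.90783192e-01 -6.84935389e-04  5.74446834e-04]
contact_force [ 0.4216676  -0.35119338  0.13817969]
moment [-0.02508242  0.01943243  0.02196621]
opening 1.0020250298723248
top [[396.43456921   0.         254.2175487 ]
 [  0.         396.43456921 194.60605642]
 [  0.           0.           1.        ]] -0.06416379611870486 [[-0.01722894 -0.99981117  0.00898852  0.01409925]
 [-0.9910929   0.01589001 -0.13222089  0.53673288]
 [ 0.13205309 -0.01118648 -0.99117952  1.00151221]
 [ 0.          0.          0.          1.        ]] 0.0 1.9901739 1
side [[415.3577227    0.         259.03752019]
 [  0.         415.3577227  192.31363483]
 [  0.           0.           1.        ]] -0.045410307377892686 [[ 0.88068689 -0.47368846  0.00313784 -0.47338198]
 [-0.35532079 -0.66496811 -0.65693572  0.25629019]
 [ 0.31326944  0.57743974 -0.75394006  0.9178868 ]
 [ 0.          0.          0.          1.        ]] 0.0 3.6265314 2
wrist [[327.52250921   0.         256.6908372 ]
 [  0.         327.52250921 198.96388168]
 [  0.           0.           1.        ]] -0.05964288800764344 [[ 0.30235902  0.95319277 -0.00160042 -0.62295952]
 [ 0.90518873 -0.28660489  0.31383274 -0.04432139]
 [ 0.29868441 -0.09633885 -0.94947693  0.39179312]
 [ 0.          0.          0.          1.        ]] 0.0 0.50146484 3
```

View pics/top0.png

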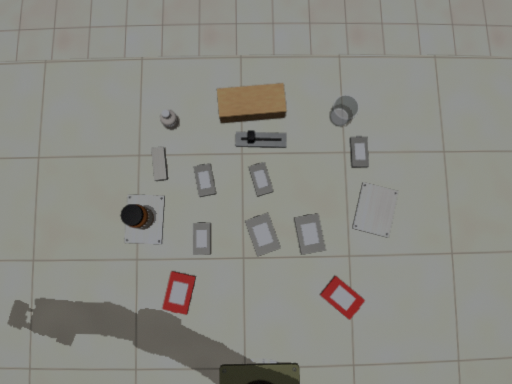

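View pics/side0.png

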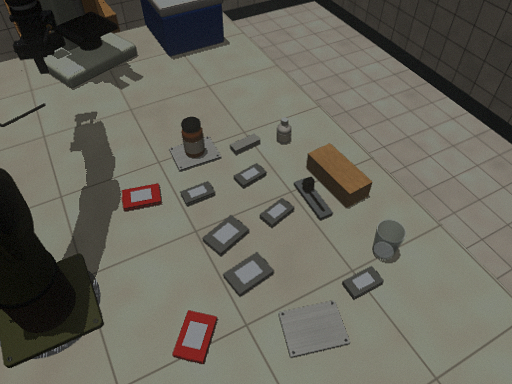

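View pics/wrist0.png

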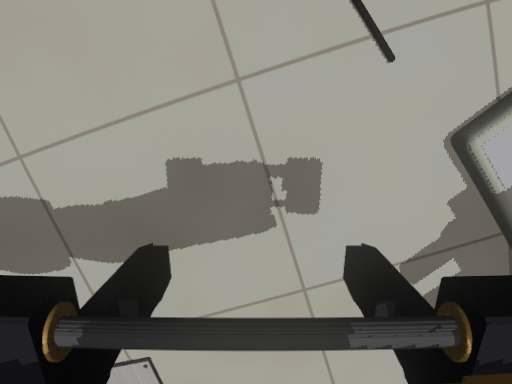

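```bash
cat > lib.py <<'E'
import numpy as np, cv2
from plant import *
def proj(p,X):
    X=np.asarray(X,float).reshape(-1,3); T=p["camera_from_world"]
    c=X@T[:3,:3].T+T[:3,3]; s=c[:,:2]/c[:,2:]; r2=(s**2).sum(1,keepdims=True)
    s=s*(1+p["k1"]*r2); K=p["mtx"]
    return np.c_[K[0,0]*s[:,0]+K[0,2],K[1,1]*s[:,1]+K[1,2]]
def ray(p,uv):
    K=p["mtx"]; d=(np.asarray(uv,float)-[K[0,2],K[1,2]])/[K[0,0],K[1,1]]
    s=d.copy()
    for _ in range(20): s=d/(1+p["k1"]*(s@s))
    return s
def toplane(p,uv,z):
    s=ray(p,uv); T=p["camera_from_world"]; R=T[:3,:3]; o=-R.T@T[:3,3]; d=R.T@np.r_[s,1]
    return o+d*(z-o[2])/d[2]
def ortho(p,z,x0,x1,y0,y1,res=0.001,img=None):
    # rows: x decreasing downwards (x1 at top), columns: y decreasing to right (y1 at left)
    xs=np.arange(x1,x0,-res); ys=np.arange(y1,y0,-res)
    X,Y=np.meshgrid(xs,ys,indexing="ij"); P=np.c_[X.ravel(),Y.ravel(),np.full(X.size,z)]
    uv=proj(p,P).reshape(X.shape+(2,)).astype(np.float32)
    return cv2.remap(p["frame"] if img is None else img,uv[...,0],uv[...,1],cv2.INTER_LINEAR)
def save(name,rgb): cv2.imwrite("pics/"+name,cv2.cvtColor(np.ascontiguousarray(rgb),cv2.COLOR_RGB2BGR))
def rect(p,z,c,hw=0.09,res=0.0005,thr=None,mode="dark",show=None):
    """oriented rectangle around c=(x,y) at height z. returns x,y,yaw of long axis(rad),L,W"""
    im=ortho(p,z,c[0]-hw,c[0]+hw,c[1]-hw,c[1]+hw,res)
    g=cv2.GaussianBlur(cv2.cvtColor(im,cv2.COLOR_RGB2GRAY),(0,0),2)
    if thr is None: thr,_=cv2.threshold(g,0,255,cv2.THRESH_OTSU)
    m=((g<thr) if mode=="dark" else (g>thr)).astype(np.uint8)
    m=cv2.morphologyEx(m,cv2.MORPH_OPEN,np.ones((9,9)))
    cs,_=cv2.findContours(m,cv2.RETR_EXTERNAL,cv2.CHAIN_APPROX_NONE)
    mid=(g.shape[1]/2,g.shape[0]/2)
    cs=[k for k in cs if cv2.contourArea(k)*res*res>5e-4]
    k=max(cs,key=lambda k:cv2.pointPolygonTest(k,mid,True))
    (cx,cy),(w,h),a=cv2.minAreaRect(cv2.convexHull(k)); a=np.radians(a)
    if w<h: w,h=h,w; a+=np.pi/2
    # image dir (cos a, sin a) = (col,row) -> world x=-row, y=-col
    yaw=np.arctan2(-np.cos(a),-np.sin(a)); yaw=(yaw+np.pi/2)%np.pi-np.pi/2
    x=c[0]+hw-cy*res; y=c[1]+hw-cx*res
    if show:
        b=cv2.boxPoints(((cx,cy),(w,h),np.degrees(a))); cv2.polylines(im,[b.astype(int)],1,(255,0,0),1); save(show,im)
    return np.array([x,y,yaw,w*res,h*res])
def tool():
    from scipy.spatial.transform import Rotation as R
    s=get_state(); return s, np.array(s["tool_pos"]), R.from_quat(s["eef_rot"]).as_matrix()
def go(x,y,z,yawjaw=None):
    """shift in tool axes to reach world x,y,z; turn (deg) so tool x axis is along yawjaw mod 180"""
    s,t,R=tool(); d=R.T@(np.array([x,y,z])-t); cur=np.arctan2(R[1,0],R[0,0])
    o="t=%.2f tcp=%s yaw=%.1f open=%.4f F=%s | slide %s mm"%(s["clock"],np.round(t,4),np.degrees(cur),s["opening"]*.0881,np.round(s["contact_force"],1),np.round(d*1000,1))
    if yawjaw is not None:
        dy=(np.degrees(yawjaw-cur)+90)%180-90; o+=" turn(tool z) %.1f (if z down)"%(-dy if R[2,2]<0 else dy)
    print(o)
E
python3 - <<'E'
from lib import *
p=snapshot("top")
for n in ["large_box_1","small_box_1","weight","stand_1","bottle_1","dimmer_top","dimmer","beaker","oil_bottle","glove_carton"]:
    print(n,[(np.round(d["uv"]).tolist(),round(d["conf"],2)) for d in pinpoint(n,p)])
b={"L1":(263,234),"L2":(310,233),"s1":(205,180),"s2":(260,179),"s3":(202,238),"s4":(360,151)}
for n,uv in b.items():
    c=toplane(p,uv,.016); r=rect(p,.016,c[:2],show=f"r_{n}.png"); print(n,np.round(r,4),np.degrees(r[2]).round(1))
c=toplane(p,(160,163),.02);print(c);r=rect(p,.02,c[:2],show="r_w.png"); print(np.round(r,4))
c=toplane(p,(376,210),.01);print(c);r=rect(p,.01,c[:2],show="r_st.png",mode="bright"); print(np.round(r,4))
save("ortho.png",cv2.resize(ortho(p,.016,.2,.85,-.42,.42,.001),(800,619)))
ims=[cv2.resize(cv2.imread(f"pics/r_{n}.png"),(200,200)) for n in ["L1","L2","s1","s2","s3","s4","w","st"]]
cv2.imwrite("pics/grid.png",np.vstack([np.hstack(ims[:4]),np.hstack(ims[4:])]))
E
```

```text
large_box_1 [([180.0, 293.0], 0.92), ([312.0, 234.0], 0.79), ([260.0, 234.0], 0.79), ([341.0, 295.0], 0.62)]
small_box_1 [([358.0, 153.0], 0.83), ([261.0, 179.0], 0.8), ([204.0, 182.0], 0.72), ([199.0, 239.0], 0.62)]
weight [([158.0, 164.0], 0.66)]
stand_1 [([374.0, 209.0], 0.89), ([144.0, 220.0], 0.86)]
bottle_1 [([146.0, 214.0], 0.94)]
dimmer_top [([249.0, 137.0], 0.65)]Traceback (most recent call last):
  File "<stdin>", line 4, in <module>
ValueError: it knows: beaker, bottle, dimmer_top, glove_carton, large_box, oil_bottle, small_box, stand, weight
```

```bash
python3 - <<'E'
from lib import *
p=snapshot("top")
for n in ["beaker","oil_bottle","glove_carton"]:
    print(n,[(np.round(d["uv"]).tolist(),round(d["conf"],2)) for d in pinpoint(n,p)])
b={"L1":(263,234),"L2":(310,233),"s1":(205,180),"s2":(260,179),"s3":(202,238),"s4":(360,151)}
for n,uv in b.items():
    c=toplane(p,uv,.016); r=rect(p,.016,c[:2],show=f"r_{n}.png"); print(n,np.round(r,4),np.degrees(r[2]).round(1))
c=toplane(p,(160,163),.02);print(c);r=rect(p,.02,c[:2],show="r_w.png"); print(np.round(r,4))
c=toplane(p,(376,210),.01);print(c);r=rect(p,.01,c[:2],show="r_st.png",mode="bright"); print(np.round(r,4))
save("ortho.png",cv2.resize(ortho(p,.016,.2,.85,-.42,.42,.001),(800,619)))
ims=[cv2.resize(cv2.imread(f"pics/r_{n}.png"),(200,200)) for n in ["L1","L2","s1","s2","s3","s4","w","st"]]
cv2.imwrite("pics/grid.png",np.vstack([np.hstack(ims[:4]),np.hstack(ims[4:])]))
E
```

```text
beaker [([338.0, 118.0], 0.71)]
oil_bottle [([169.0, 122.0], 0.78), ([145.0, 219.0], 0.74)]
glove_carton [([252.0, 106.0], 0.74)]
L1 [ 0.4327 -0.0148  0.3026  0.1111  0.0724] 17.3
L2 [ 0.4345 -0.1377  0.1651  0.1049  0.0709] 9.5
s1 [0.5822 0.1371 0.1813 0.091  0.0511] 10.4
s2 [ 0.5826 -0.0126  0.2726  0.0906  0.05  ] 15.6
s3 [0.4271 0.144  0.     0.087  0.0495] 0.0
s4 [ 0.6536 -0.2821  0.      0.0905  0.053 ] 0.0
[0.62877298 0.25688532 0.02      ]
[ 0.6237  0.2434 -0.1985  0.0946  0.0316]
[ 0.49325317 -0.322142    0.01      ]
[ 0.4935 -0.3286  0.      0.1795  0.167 ]
```

View pics/grid.png

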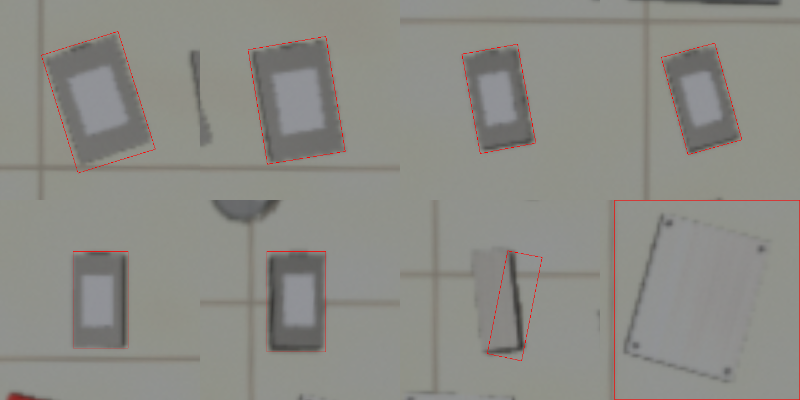

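View pics/ortho.png

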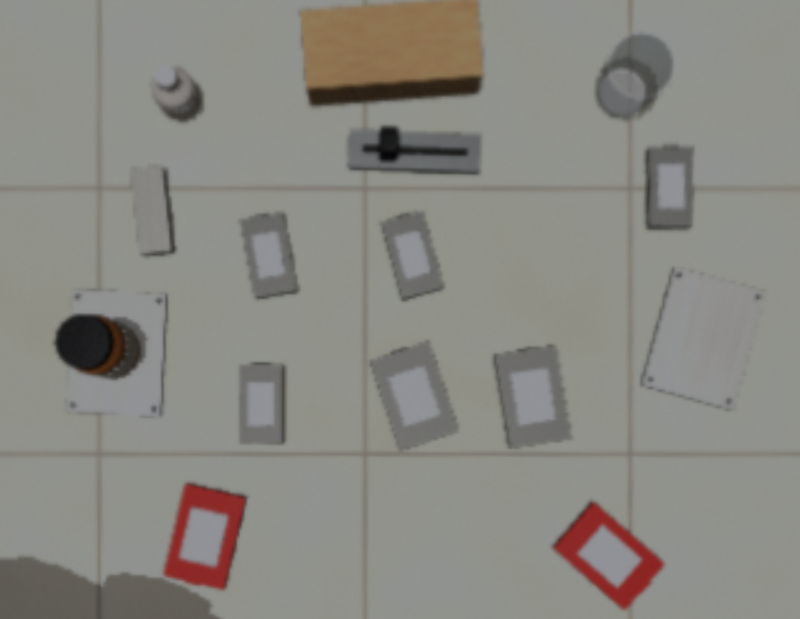

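Six grey boxes: the large ones at top-image pixels (263,234) and (310,233), the small ones at (205,180), (260,179), (202,238) and (360,151). The weight is at (160,163). The free stand is on the right at (376,210), since the bottle stands on the left one at (144,217). The look-alikes are the red slabs at (179,292) and (342,297). The grey ones match the description, so the red ones stay where they are.

```bash
python3 - <<'E'
from lib import *
p=snapshot("top")
c=(0.4945,-0.321); im=ortho(p,.01,c[0]-.09,c[0]+.09,c[1]-.09,c[1]+.09,.0005)
save("st.png",cv2.resize(im,(600,600)))
a=cv2.resize(p["frame"][205:265,230:340],(770,420),interpolation=cv2.INTER_CUBIC); save("Lcrop.png",a)
go(.4327,-.0148,.2,np.radians(107.3))
E
```

```text
t=0.75 tcp=[0.1887 0.5958 0.2467] yaw=72.4 open=0.0879 F=[-1.2  0.1  1. ] | slide [-508.5  417.    46.7] mm turn(tool z) -34.9 (if z down)
```

View pics/st.png

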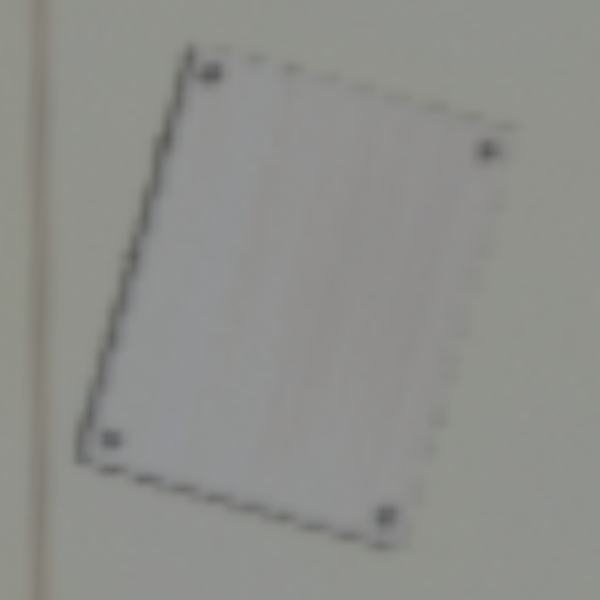

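View pics/Lcrop.png

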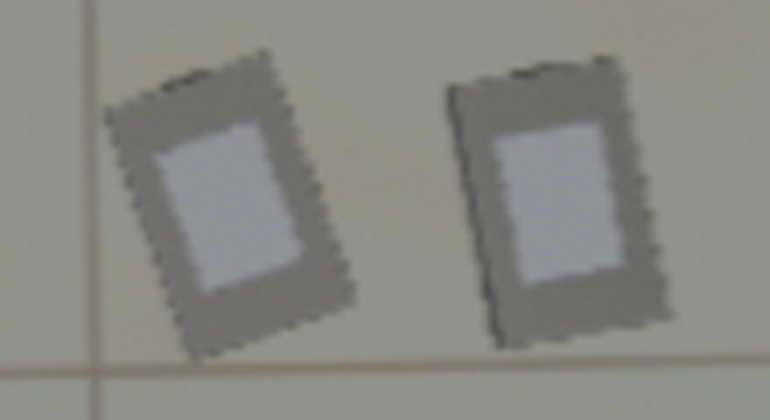

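```bash
R='{"hand":0.088,"slide":[-0.046,0.038,0.004],"turn":0}'; python3 -m creep '[{"hand":0.088,"slide":[-0.046,0.038,0.004],"turn":0},{"hand":0.088,"slide":[-0.046,0.038,0.004],"turn":0},{"hand":0.088,"slide":[-0.046,0.038,0.004],"turn":0},{"hand":0.088,"slide":[-0.046,0.038,0.004],"turn":0},{"hand":0.088,"slide":[-0.046,0.038,0.004],"turn":0}]' 25
python3 -m creep '[{"hand":0.088,"slide":[-0.046,0.038,0.004],"turn":0},{"hand":0.088,"slide":[-0.046,0.038,0.004],"turn":0},{"hand":0.088,"slide":[-0.046,0.038,0.004],"turn":0},{"hand":0.088,"slide":[-0.046,0.038,0.004],"turn":0},{"hand":0.088,"slide":[-0.046,0.038,0.004],"turn":0}]'
python3 -m creep '[{"hand":0.088,"slide":[0,0,0],"turn":-10},{"hand":0.088,"slide":[0,0,0],"turn":-10},{"hand":0.088,"slide":[0,0,0],"turn":-10},{"hand":0.088,"slide":[0,0,0],"turn":-5},{"hand":0.088,"slide":[0,0,0],"turn":0}]'
python3 -c "
from lib import *
go(.4327,-.0148,.12,np.radians(107.3))
p=snapshot('wrist');save('w1.png',p['frame']);p2=snapshot('top');save('t1.png',p2['frame'])
d=p['depth'];print(d[200,256])
"
```

```text
clock: 1.38
tool_pos: [0.3012, 0.3177, 0.2269]
eef_rot: [0.807, 0.591, 0.001, -0.0]
contact_force: [1.7, -0.1, -0.1]
opening: 0.997
clock: 2.0
tool_pos: [0.4132, 0.041, 0.2069]
eef_rot: [0.807, 0.591, 0.001, 0.0]
contact_force: [0.8, 0.9, -0.8]
opening: 0.999
clock: 2.62
tool_pos: [0.4123, 0.0425, 0.2068]
eef_rot: [0.592, 0.806, 0.0, 0.0]
contact_force: [0.1, -0.6, -1.0]
opening: 0.997
t=2.62 tcp=[0.4123 0.0425 0.2068] yaw=107.3 open=0.0878 F=[ 0.1 -0.6 -1. ] | slide [-60.8   2.3  86.8] mm turn(tool z) 0.0 (if z down)
0.3657824
```

View pics/w1.png

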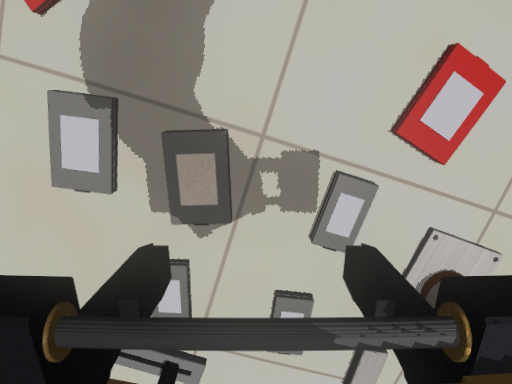

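View pics/t1.png

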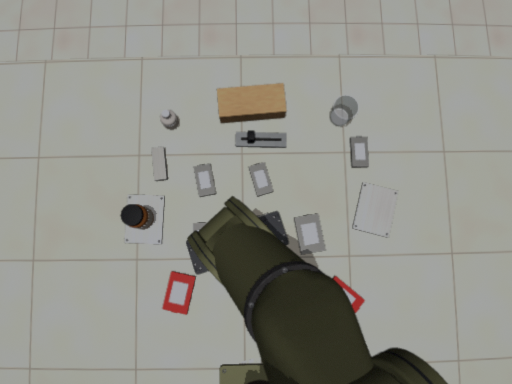

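```bash
python3 - <<'E'
from lib import *
p=snapshot('wrist')
im=ortho(p,.016,.4327-.08,.4327+.08,-.0148-.08,-.0148+.08,.0005)
save("w1o.png",cv2.resize(im,(640,640)))
E
```

```text
(no output)
```

View pics/w1o.png

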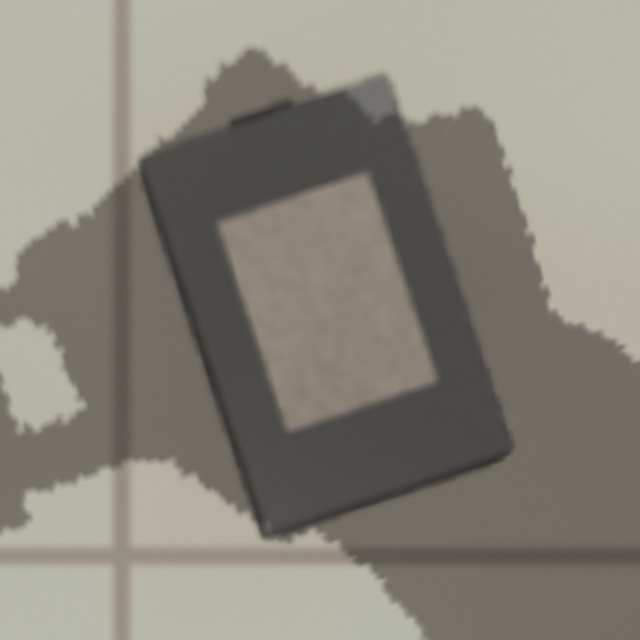

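```bash
cat >> lib.py <<'E'
from scipy.optimize import minimize
def fit(p,z,c,L,W,yaw0=None,hw=0.09,show=None):
    """fit known rectangle LxW at height z near c; returns x,y,yaw,score"""
    res=.0005; im=ortho(p,z,c[0]-hw,c[0]+hw,c[1]-hw,c[1]+hw,res)
    g=cv2.GaussianBlur(cv2.cvtColor(im,cv2.COLOR_RGB2GRAY),(0,0),1.5).astype(np.float32)
    def samp(x,y):
        col=((c[1]+hw-y)/res).astype(np.float32); row=((c[0]+hw-x)/res).astype(np.float32)
        return cv2.remap(g,col.reshape(1,-1),row.reshape(1,-1),cv2.INTER_LINEAR)[0]
    t=np.linspace(-.9,.9,25)
    E=[]
    for s in (1,-1):
        E.append((t*L/2,np.full(25,s*W/2),0,s)); E.append((np.full(25,s*L/2),t*W/2,s,0))
    def cost(v):
        cs,sn=np.cos(v[2]),np.sin(v[2]); tot=[]
        for a,b,na,nb in E:
            f=[]
            for o in (-.002,.002):
                A=a+na*o; B=b+nb*o; f.append(samp(c[0]+v[0]+cs*A-sn*B,c[1]+v[1]+sn*A+cs*B))
            tot.append(abs(np.median(f[1]-f[0])))
        return -sum(tot)/4
    best=None
    yaws=np.radians(np.arange(-90,90,5)) if yaw0 is None else yaw0+np.radians(np.arange(-8,9,4))
    for y in yaws:
        for dx in np.arange(-.012,.013,.003):
            for dy in np.arange(-.012,.013,.003):
                k=cost((dx,dy,y))
                if best is None or k<best[0]: best=(k,(dx,dy,y))
    S=np.array(best[1]); r=minimize(cost,S,method="Nelder-Mead",options=dict(initial_simplex=[S,S+[.002,0,0],S+[0,.002,0],S+[0,0,.04]],xatol=1e-5,fatol=1e-3))
    v=r.x; out=np.array([c[0]+v[0],c[1]+v[1],(v[2]+np.pi/2)%np.pi-np.pi/2,-r.fun])
    if show:
        cs,sn=np.cos(v[2]),np.sin(v[2]); P=[]
        for A,B in ((L/2,W/2),(L/2,-W/2),(-L/2,-W/2),(-L/2,W/2)):
            P.append([(hw-(v[1]+sn*A+cs*B))/res,(hw-(v[0]+cs*A-sn*B))/res])
        cv2.polylines(im,[np.array(P).round().astype(int)],1,(255,0,0),1); save(show,im)
    return out
E
python3 - <<'E'
from lib import *
p=snapshot('wrist')
print(fit(p,.016,(.436,-.016),.1,.066,show="f1.png"))
p=snapshot('top')
for n,c,L,W,z in [("L2",(.434,-.138),.1,.066,.016),("s2",(.5826,-.0126),.084,.046,.016),("s1",(.5822,.137),.084,.046,.016),("s4",(.6536,-.282),.084,.046,.016),("st",(.496,-.3206),.13,.1,.01),("w",(.628,.257),.09,.034,.02)]:
    print(n,np.round(fit(p,z,c,L,W,show=f"f_{n}.png"),4))
ims=[cv2.resize(cv2.imread(f"pics/{n}.png"),(200,200)) for n in ["f1","f_L2","f_s2","f_s1","f_s4","f_st","f_w","f_w"]]
cv2.imwrite("pics/grid2.png",np.vstack([np.hstack(ims[:4]),np.hstack(ims[4:])]))
go(.436,-.016,.011,np.radians(108.4))
E
```

```text
[ 4.35312437e-01 -1.55234081e-02  3.27364034e-01  3.48537598e+01]
L2 [ 0.4341 -0.1369  0.1717 25.8918]
s2 [ 5.8060e-01 -1.2700e-02  2.6870e-01  2.8491e+01]
s1 [ 0.5805  0.1359  0.1723 30.6973]
s4 [ 6.51500e-01 -2.81000e-01  7.20000e-03  3.48667e+01]
st [ 0.4988 -0.3177 -0.2684 14.6946]
w [ 0.6309  0.2564  0.1118 29.2129]
t=2.88 tcp=[0.4121 0.0426 0.2068] yaw=107.4 open=0.0884 F=[-0.5 -0.3  0.2] | slide [-63.    5.2 195.8] mm turn(tool z) -1.0 (if z down)
```

View pics/grid2.png

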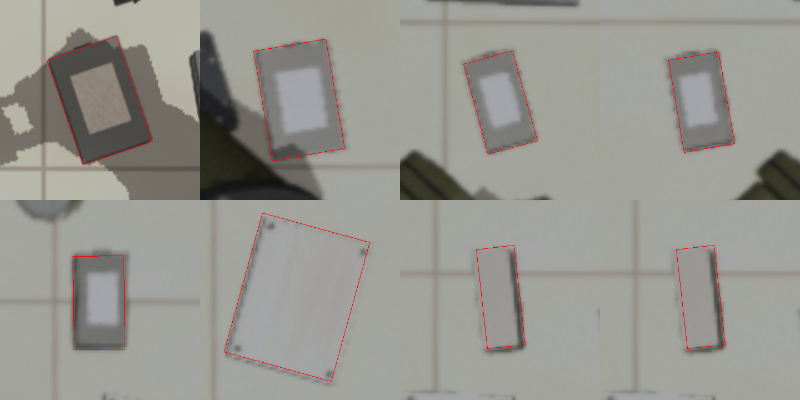

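```bash
python3 -m creep '[{"hand":0.088,"slide":[-0.032,0.0025,0.04],"turn":0},{"hand":0.088,"slide":[-0.0305,0.0022,0.04],"turn":0},{"hand":0.088,"slide":[0,0,0.04],"turn":-1},{"hand":0.088,"slide":[0,0,0.04],"turn":0},{"hand":0.088,"slide":[0,0,0],"turn":0}]'
python3 -c "
from lib import *
go(.4355,-.0157,.011,np.radians(108.5))"
```

```text
clock: 3.5
tool_pos: [0.4369, -0.0162, 0.0519]
eef_rot: [0.584, 0.812, -0.002, 0.0]
contact_force: [-0.3, -1.2, 0.9]
opening: 0.998
t=3.50 tcp=[ 0.4369 -0.0162  0.0519] yaw=108.5 open=0.0879 F=[-0.3 -1.2  0.9] | slide [ 1.  -1.  40.9] mm turn(tool z) 0.0 (if z down)
```

```bash
python3 -m creep '[{"hand":0.088,"slide":[0.001,-0.001,0.03],"turn":0},{"hand":0.088,"slide":[0,0,0.011],"turn":0},{"hand":0.088,"slide":[0,0,0],"turn":0},{"hand":0.04,"slide":[0,0,0],"turn":0},{"hand":0.04,"slide":[0,0,0],"turn":0}]' 25
python3 -m creep '[{"hand":0.04,"slide":[0,0,0],"turn":0},{"hand":0.04,"slide":[0,0,0],"turn":0},{"hand":0.04,"slide":[0,0,0],"turn":0}]' 25
python3 -m creep '[{"hand":0.04,"slide":[0,0,-0.01],"turn":0},{"hand":0.04,"slide":[0,0,-0.04],"turn":0},{"hand":0.04,"slide":[0,0,-0.05],"turn":0}]' 25
python3 -c "
from lib import *
go(.4975,-.3195,.11,np.radians(74.6))
p=snapshot('wrist');save('w2.png',p['frame'])"
```

```text
clock: 4.12
tool_pos: [0.4303, -0.0182, 0.0309]
eef_rot: [0.584, 0.811, -0.009, -0.006]
contact_force: [-0.6, 0.0, 0.2]
opening: 0.793
clock: 4.5
tool_pos: [0.4298, -0.0181, 0.0301]
eef_rot: [0.584, 0.812, -0.01, -0.007]
contact_force: [0.4, 0.0, -0.7]
opening: 0.468
clock: 4.88
tool_pos: [0.432, -0.0174, 0.1162]
eef_rot: [0.585, 0.811, -0.01, -0.008]
contact_force: [0.4, 0.4, -0.5]
opening: 0.451
t=4.88 tcp=[ 0.432  -0.0174  0.1162] yaw=108.4 open=0.0397 F=[ 0.4  0.4 -0.5] | slide [-307.3  -33.1    6.9] mm turn(tool z) 33.8 (if z down)
```

View pics/w2.png

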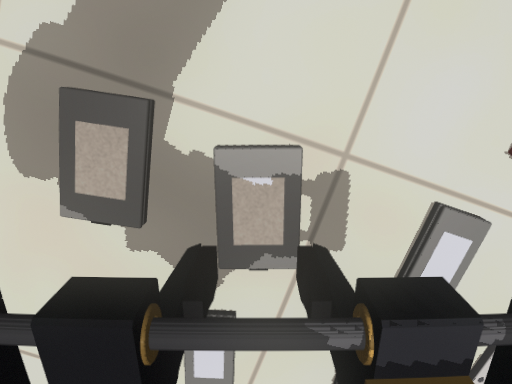

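```bash
python3 -c "
from lib import *
s=get_state();print(np.round(s['q'],3))
print('hi',np.round(np.array([3.01,2.08,1.51,2.56,4.14,2.09,2.66])-s['q'],2));print('lo',np.round(s['q']-np.array([-3.01,-.46,-1.47,.13,-1,.04,-2.66]),2))
s,t,R=tool();print(R.round(3))"
```

```text
[ 0.26   0.744 -0.533  2.21   0.928  0.447  0.858]
hi [2.75 1.34 2.04 0.35 3.21 1.64 1.8 ]
lo [3.27 1.2  0.94 2.08 1.93 0.41 3.52]
[[-0.316  0.949 -0.017]
 [ 0.949  0.316 -0.005]
 [ 0.001 -0.018 -1.   ]]
```

```bash
python3 -m creep '[{"hand":0.088,"slide":[0,-0.03,0],"turn":0},{"hand":0.088,"slide":[0,0.03,0],"turn":0},{"hand":0.088,"slide":[0,0,0.03],"turn":0},{"hand":0.088,"slide":[0,0,0.03],"turn":0}]'
python3 -c "
from lib import *
s=get_state();print(np.round(s['q'],3))
s,t,R=tool();print(R.round(3))"
python3 -m creep '[{"hand":0.088,"slide":[0,0,0.01],"turn":0},{"hand":0.088,"slide":[0,0,0.01],"turn":0},{"hand":0.088,"slide":[0,0,0.01],"turn":0},{"hand":0.088,"slide":[0,0,0.01],"turn":0}]'
python3 -c "
from lib import *
s=get_state();print(np.round(s['q'],3))
s,t,R=tool();print(R.round(3));go(.4355,-.0157,.011,np.radians(108.5))"
```

```text
clock: 5.42
tool_pos: [0.4324, -0.0177, 0.0555]
eef_rot: [0.585, 0.811, -0.008, -0.006]
contact_force: [1.0, -0.6, -0.3]
opening: 0.883
[ 0.103  0.857 -0.279  2.246  1.228  0.228  0.584]
[[-0.315  0.949 -0.019]
 [ 0.949  0.315 -0.007]
 [-0.    -0.02  -1.   ]]
clock: 5.92
tool_pos: [0.431, -0.0178, 0.0157]
eef_rot: [0.584, 0.812, -0.009, -0.005]
contact_force: [-0.2, -0.2, 0.1]
opening: 0.994
[ 0.062  0.943 -0.215  2.253  1.695  0.183  0.127]
[[-0.317  0.948 -0.02 ]
 [ 0.948  0.317 -0.009]
 [-0.002 -0.022 -1.   ]]
t=5.92 tcp=[ 0.431  -0.0178  0.0157] yaw=108.5 open=0.0876 F=[-0.2 -0.2  0.1] | slide [0.6 5.  4.6] mm turn(tool z) 0.0 (if z down)
```

```bash
python3 -m creep '[{"hand":0.088,"slide":[0,0.003,0.002],"turn":0},{"hand":0.088,"slide":[0,0.002,0.002],"turn":0},{"hand":0.088,"slide":[0,0,0],"turn":0}]'
python3 -c "
from lib import *
s=get_state();print(np.round(s['q'],3))
s,t,R=tool();print(R.round(3));go(.4355,-.0157,.011,np.radians(108.5))"
```

```text
clock: 6.3
tool_pos: [0.4362, -0.0163, 0.0122]
eef_rot: [0.585, 0.811, -0.009, -0.005]
contact_force: [-0.2, 0.7, -0.2]
opening: 0.998
[ 0.052  0.95  -0.201  2.239  1.676  0.171  0.145]
[[-0.316  0.949 -0.019]
 [ 0.949  0.316 -0.008]
 [-0.001 -0.02  -1.   ]]
t=6.30 tcp=[ 0.4362 -0.0163  0.0122] yaw=108.4 open=0.0879 F=[-0.2  0.7 -0.2] | slide [ 0.8 -0.4  1.2] mm turn(tool z) -0.1 (if z down)
```

Pose reached; close, check, lift.

```bash
python3 -m creep '[{"hand":0.05,"slide":[0,0,0.0015],"turn":0},{"hand":0.05,"slide":[0,0,0],"turn":0},{"hand":0.05,"slide":[0,0,0],"turn":0},{"hand":0.05,"slide":[0,0,0],"turn":0},{"hand":0.05,"slide":[0,0,0],"turn":0}]' 25
python3 -m creep '[{"hand":0.05,"slide":[0,0,-0.02],"turn":0},{"hand":0.05,"slide":[0,0,-0.03],"turn":0},{"hand":0.05,"slide":[0,0,-0.04],"turn":0}]' 25
python3 -c "
from lib import *
s,t,R=tool();print(R.round(3),s['q'].round(2) if hasattr(s['q'],'round') else s['q']);go(.4975,-.3195,.11,np.radians(74.6))
p=snapshot('wrist');save('w3.png',p['frame'])"
```

```text
clock: 6.92
tool_pos: [0.4357, -0.0163, 0.0106]
eef_rot: [0.585, 0.811, -0.009, -0.006]
contact_force: [-0.1, 1.0, 1.6]
opening: 0.745
clock: 7.3
tool_pos: [0.4375, -0.017, 0.0896]
eef_rot: [0.585, 0.811, -0.012, -0.004]
contact_force: [0.0, 0.7, -2.5]
opening: 0.744
[[-0.316  0.948 -0.02 ]
 [ 0.949  0.316 -0.014]
 [-0.007 -0.024 -1.   ]] [ 0.17  0.79 -0.4   2.22  1.    0.35  0.8 ]
t=7.30 tcp=[ 0.4375 -0.017   0.0896] yaw=108.4 open=0.0655 F=[ 0.   0.7 -2.5] | slide [-306.1  -39.2  -17.4] mm turn(tool z) 33.8 (if z down)
```

View pics/w3.png

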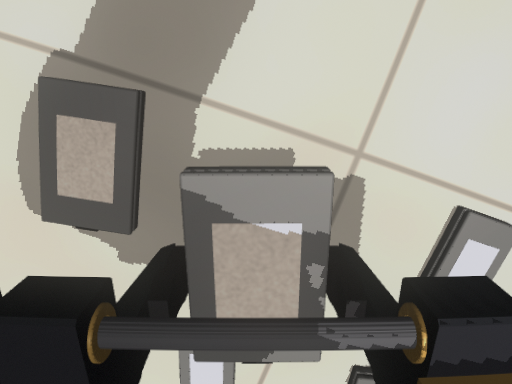

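```bash
python3 -m creep '[{"hand":0.05,"slide":[-0.05,-0.006,-0.005],"turn":0},{"hand":0.05,"slide":[-0.05,-0.006,-0.005],"turn":0},{"hand":0.05,"slide":[-0.05,-0.006,-0.003],"turn":0},{"hand":0.05,"slide":[-0.05,-0.006,-0.002],"turn":0},{"hand":0.05,"slide":[-0.05,-0.006,-0.002],"turn":0}]' 25
python3 -m creep '[{"hand":0.05,"slide":[-0.05,-0.006,0],"turn":0},{"hand":0.05,"slide":[0,0,0],"turn":10},{"hand":0.05,"slide":[0,0,0],"turn":10},{"hand":0.05,"slide":[0,0,0],"turn":10},{"hand":0.05,"slide":[0,0,0],"turn":4}]' 25
python3 -c "
from lib import *
s,t,R=tool();print(R.round(3));go(.4975,-.3195,.05,np.radians(74.6))
p=snapshot('wrist');save('w4.png',p['frame'])
im=ortho(p,.01,.4975-.1,.4975+.1,-.3195-.1,-.3195+.1,.0005)
cv2.line(im,(200,0),(200,400),(255,0,0),1);cv2.line(im,(0,200),(400,200),(255,0,0),1);save('w4o.png',cv2.resize(im,(600,600)))"
```

```text
clock: 7.98
tool_pos: [0.4887, -0.2654, 0.1084]
eef_rot: [0.585, 0.811, -0.01, -0.004]
contact_force: [-0.1, 0.3, -1.8]
opening: 0.742
clock: 8.6
tool_pos: [0.4985, -0.3129, 0.1086]
eef_rot: [0.798, 0.603, -0.011, -0.001]
contact_force: [0.2, -1.0, -1.0]
opening: 0.739
[[ 0.272  0.962 -0.018]
 [ 0.962 -0.273 -0.012]
 [-0.017 -0.014 -1.   ]]
t=8.60 tcp=[ 0.4985 -0.3129  0.1086] yaw=74.2 open=0.0651 F=[ 0.2 -1.  -1. ] | slide [-5.6  1.7 58.7] mm turn(tool z) -0.4 (if z down)
```

View pics/w4.png

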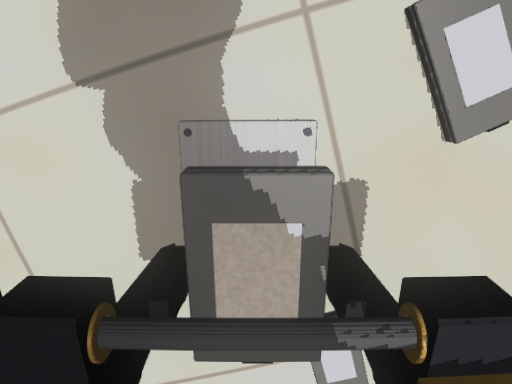

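View pics/w4o.png

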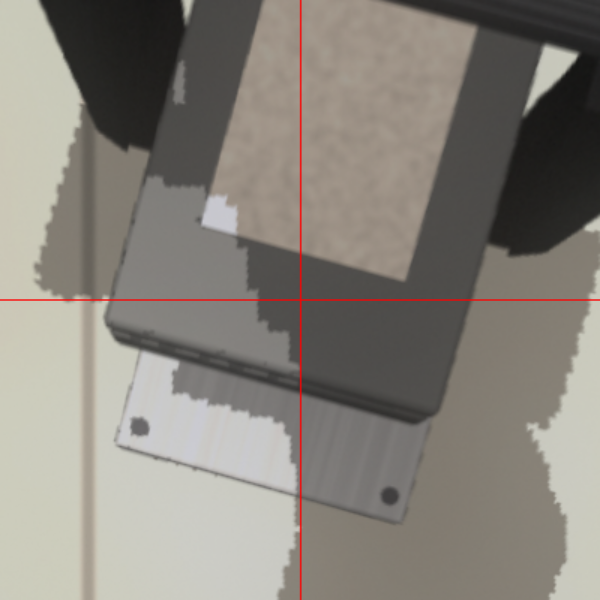

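```bash
python3 -m creep '[{"hand":0.05,"slide":[-0.004,0.001,0.015],"turn":0},{"hand":0.05,"slide":[-0.004,0.001,0.025],"turn":0},{"hand":0.05,"slide":[0,0,0.025],"turn":0},{"hand":0.05,"slide":[0,0,0],"turn":0}]' 25
python3 -c "
from lib import *
go(.498,-.322,.0215,np.radians(74.6))"
```

```text
clock: 9.15
tool_pos: [0.4956, -0.3215, 0.0415]
eef_rot: [0.796, 0.605, -0.012, -0.003]
contact_force: [-0.2, -0.2, -0.7]
opening: 0.747
t=9.15 tcp=[ 0.4956 -0.3215  0.0415] yaw=74.4 open=0.0658 F=[-0.2 -0.2 -0.7] | slide [ 0.4  2.8 20. ] mm turn(tool z) -0.2 (if z down)
```

```bash
python3 -m creep '[{"hand":0.05,"slide":[0,0.0025,0.01],"turn":0},{"hand":0.05,"slide":[0,0,0.008],"turn":0},{"hand":0.05,"slide":[0,0,0.002],"turn":0},{"hand":0.05,"slide":[0,0,0],"turn":0}]' 25
python3 -c "
from lib import *
go(.498,-.322,.0215,np.radians(74.6))"
```

```text
clock: 9.65
tool_pos: [0.5, -0.3227, 0.0243]
eef_rot: [0.797, 0.604, -0.01, -0.0]
contact_force: [-0.1, -0.3, -0.4]
opening: 0.743
t=9.65 tcp=[ 0.5    -0.3227  0.0243] yaw=74.4 open=0.0655 F=[-0.1 -0.3 -0.4] | slide [ 0.2 -2.   2.8] mm turn(tool z) -0.2 (if z down)
```

```bash
python3 -m creep '[{"hand":0.05,"slide":[0,-0.002,0.002],"turn":0},{"hand":0.05,"slide":[0,0,0.0015],"turn":0},{"hand":0.05,"slide":[0,0,0],"turn":0}]' 25
python3 -c "
from lib import *
go(.498,-.322,.0210,np.radians(74.6))"
```

```text
clock: 10.02
tool_pos: [0.4977, -0.3223, 0.0211]
eef_rot: [0.797, 0.604, -0.01, -0.0]
contact_force: [-1.3, 1.0, 3.0]
opening: 0.749
t=10.03 tcp=[ 0.4977 -0.3223  0.0211] yaw=74.4 open=0.0660 F=[-1.3  1.   3. ] | slide [0.3 0.2 0.1] mm turn(tool z) -0.2 (if z down)
```

Contact begins (3 N), so release, rise and look.

```bash
python3 -m creep '[{"hand":0.088,"slide":[0,0,0],"turn":0},{"hand":0.088,"slide":[0,0,0],"turn":0},{"hand":0.088,"slide":[0,0,0],"turn":0},{"hand":0.088,"slide":[0,0,-0.03],"turn":0},{"hand":0.088,"slide":[0,0,-0.05],"turn":0}]'
python3 -m creep '[{"hand":0.088,"slide":[0,0,-0.05],"turn":0},{"hand":0.088,"slide":[0.03,0.03,-0.03],"turn":0},{"hand":0.088,"slide":[0.04,0.04,0],"turn":0},{"hand":0.088,"slide":[0,0,0],"turn":0}]'
python3 -c "
from lib import *
s,t,R=tool();print(R.round(3));go(.434,-.137,.14,np.radians(99.8))
p=snapshot('wrist');save('w5.png',p['frame'])
p2=snapshot('top');save('t5.png',p2['frame'])
im=ortho(p,.026,.498-.1,.498+.1,-.322-.1,-.322+.1,.0005);save('w5o.png',cv2.resize(im,(600,600)))"
```

```text
clock: 10.65
tool_pos: [0.4981, -0.3208, 0.1001]
eef_rot: [0.797, 0.604, -0.011, -0.002]
contact_force: [-0.9, 1.2, 0.1]
opening: 1.001
clock: 11.15
tool_pos: [0.5912, -0.2666, 0.1795]
eef_rot: [0.795, 0.607, -0.007, -0.0]
contact_force: [-1.1, 0.1, -0.2]
opening: 0.998
[[ 0.263  0.965 -0.011]
 [ 0.965 -0.263 -0.008]
 [-0.011 -0.009 -1.   ]]
t=11.15 tcp=[ 0.5912 -0.2666  0.1795] yaw=74.7 open=0.0879 F=[-1.1  0.1 -0.2] | slide [  84.1 -185.5   40.2] mm turn(tool z) -25.1 (if z down)
```

View pics/w5.png

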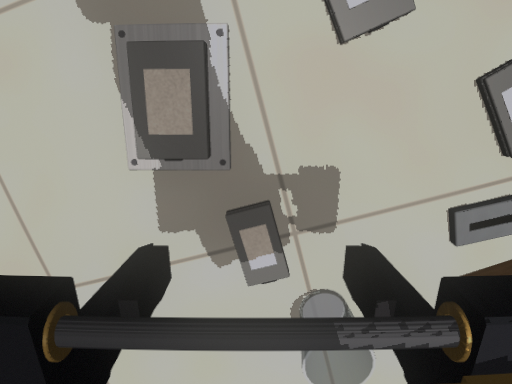

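View pics/t5.png

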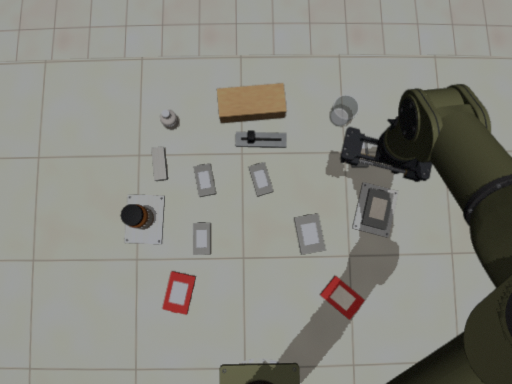

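View pics/w5o.png

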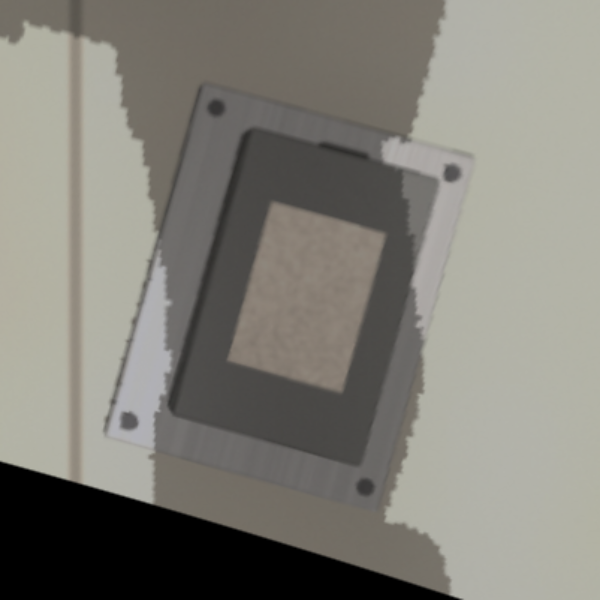

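```bash
python3 - <<'E'
from lib import *
p=snapshot('wrist')
print(fit(p,.026,(.499,-.3235),.1,.066,np.radians(-15.4),show="a.png"))
print(fit(p,.010,(.498,-.322),.13,.1,np.radians(-15.4),show="b.png",hw=.1))
uv=np.array([[121,33],[219,32],[223,162],[134,162]],float)
w=np.array([toplane(p,u,.01)[:2] for u in uv]);print(w,w.mean(0))
im=np.hstack([cv2.resize(cv2.imread(f"pics/{n}.png"),(400,400)) for n in "ab"]);cv2.imwrite("pics/ab.png",im)
E
```

```text
[ 0.50292401 -0.31179825 -0.27385655 28.9453125 ]
[ 0.48854909 -0.32138642 -0.26927976 18.17919922]
[[ 0.42489592 -0.35382571]
 [ 0.44887719 -0.27082488]
 [ 0.55902609 -0.30114124]
 [ 0.5357825  -0.38447564]] [ 0.49214542 -0.32756687]
```

View pics/ab.png

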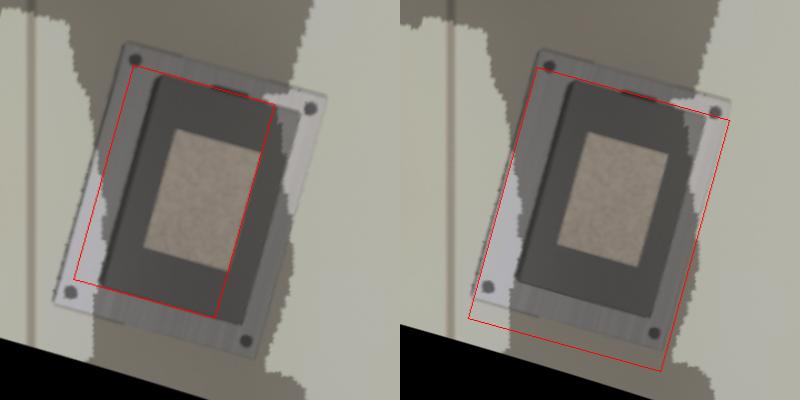

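```bash
python3 - <<'E'
from lib import *
p=snapshot('wrist')
for u in [[121,33],[219,32],[223,162],[134,162]]:
    w=toplane(p,u,.01);print(u,w.round(4),proj(p,w))
x,y=.498,-.322
W=np.array([[.1-66*.0005+x,.1-149*.0005+y,.01],[.1-112*.0005+x,.1-315*.0005+y,.01],[.1-333*.0005+x,.1-255*.0005+y,.01],[.1-287*.0005+x,.1-488*.0005*0-88*.0005+y,.01]])
print(W,W.mean(0),proj(p,W)); save("chk.png",p["frame"][0:200,80:280])
for i in range(3):
    q=snapshot('wrist'); print(q["camera_from_world"][:3,3])
E
```

```text
[121, 33] [ 0.4237 -0.3548  0.01  ] [[121.  33.]]
[219, 32] [ 0.4478 -0.2718  0.01  ] [[219.  32.]]
[223, 162] [ 0.5579 -0.3023  0.01  ] [[223. 162.]]
[134, 162] [ 0.5345 -0.3856  0.01  ] [[134. 162.]]
[[ 0.565  -0.2965  0.01  ]
 [ 0.542  -0.3795  0.01  ]
 [ 0.4315 -0.3495  0.01  ]
 [ 0.4545 -0.266   0.01  ]] [ 0.49825  -0.322875  0.01    ] [[230.99194698 167.44314991]
 [142.5799816  167.62864093]
 [129.65621212  40.18484865]
 [227.69541943  37.93700086]]
[ 0.1084082  -0.62787569  0.13435604]
[ 0.10829131 -0.62797494  0.1342934 ]
[ 0.10811633 -0.62814994  0.13417143]
```

View pics/chk.png

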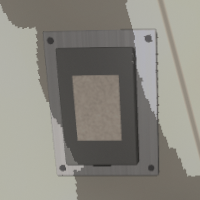

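```bash
python3 -m creep '[{"hand":0.088,"slide":[0.021,-0.046,0.004],"turn":0},{"hand":0.088,"slide":[0.021,-0.046,0.004],"turn":0},{"hand":0.088,"slide":[0.021,-0.046,0.004],"turn":0},{"hand":0.088,"slide":[0.021,-0.046,0.004],"turn":0},{"hand":0.088,"slide":[0,0,0.004],"turn":-9}]'
python3 -m creep '[{"hand":0.088,"slide":[0,0,0.02],"turn":-8},{"hand":0.088,"slide":[0,0,0.02],"turn":-8},{"hand":0.088,"slide":[0,0,0],"turn":0},{"hand":0.088,"slide":[0,0,0],"turn":0}]'
python3 -c "
from lib import *
p=snapshot('wrist');save('w6.png',p['frame'])
p2=snapshot('top');save('t6.png',p2['frame'])
print(fit(p,.016,(.434,-.137),.1,.066,.17,show='a.png'))
s,t,R=tool();print(R.round(3));go(.434,-.137,.011,np.radians(99.8))
"
```

```text
clock: 12.12
tool_pos: [0.4278, -0.1399, 0.1601]
eef_rot: [0.744, 0.668, -0.012, -0.002]
contact_force: [0.7, -0.0, 0.4]
opening: 0.997
clock: 12.62
tool_pos: [0.4314, -0.1423, 0.1202]
eef_rot: [0.648, 0.762, -0.01, -0.002]
contact_force: [0.1, 0.2, 0.0]
opening: 0.997
[ 0.43440587 -0.14108001  0.18031498 49.18652344]
[[-0.161  0.987 -0.015]
 [ 0.987  0.161 -0.012]
 [-0.009 -0.017 -1.   ]]
t=12.72 tcp=[ 0.4317 -0.1422  0.1204] yaw=99.3 open=0.0880 F=[-0.2 -0.6  0.4] | slide [  5.8   5.  109.3] mm turn(tool z) -0.5 (if z down)
```

View pics/a.png

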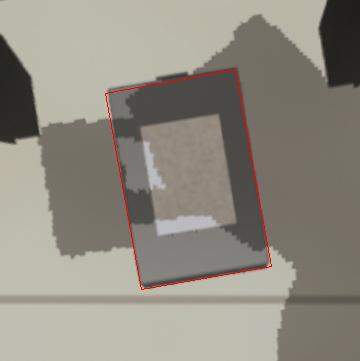

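View pics/t6.png

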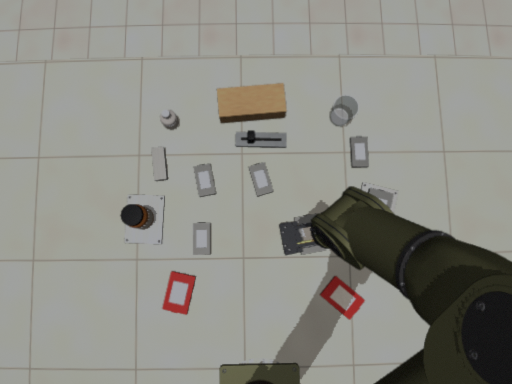

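```bash
python3 -m creep '[{"hand":0.088,"slide":[0.002,0.004,0.025],"turn":-0.8},{"hand":0.088,"slide":[0,0,0.025],"turn":0},{"hand":0.088,"slide":[0,0,0.025],"turn":0},{"hand":0.088,"slide":[0,0,0.015],"turn":0},{"hand":0.088,"slide":[0,0,0],"turn":0}]'
python3 -c "
from lib import *
s,t,R=tool();print(R.round(3));go(.4345,-.141,.011,np.radians(100.2))
"
```

```text
clock: 13.35
tool_pos: [0.4335, -0.1403, 0.0295]
eef_rot: [0.641, 0.767, -0.01, -0.003]
contact_force: [-0.5, -0.4, -0.1]
opening: 0.997
[[-0.177  0.984 -0.017]
 [ 0.984  0.177 -0.012]
 [-0.009 -0.019 -1.   ]]
t=13.35 tcp=[ 0.4335 -0.1403  0.0295] yaw=100.2 open=0.0879 F=[-0.5 -0.4 -0.1] | slide [-0.7  1.2 18.5] mm turn(tool z) -0.0 (if z down)
```

```bash
python3 -m creep '[{"hand":0.088,"slide":[-0.0005,0.001,0.01],"turn":0},{"hand":0.088,"slide":[0,0,0.0085],"turn":0},{"hand":0.088,"slide":[0,0,0],"turn":0},{"hand":0.088,"slide":[0,0,0],"turn":0}]'
python3 -m creep '[{"hand":0.05,"slide":[0,0,0],"turn":0},{"hand":0.05,"slide":[0,0,0],"turn":0},{"hand":0.05,"slide":[0,0,0],"turn":0},{"hand":0.05,"slide":[0,0,0],"turn":0}]' 25
python3 -m creep '[{"hand":0.05,"slide":[0,0,-0.02],"turn":0},{"hand":0.05,"slide":[0,0,-0.04],"turn":0},{"hand":0.05,"slide":[0,0,-0.04],"turn":0},{"hand":0.05,"slide":[0,0,0],"turn":0}]' 25
python3 -c "
from lib import *
go(.4965,-.322,.1,np.radians(74.6))
"
```

```text
clock: 13.85
tool_pos: [0.4347, -0.1411, 0.0119]
eef_rot: [0.642, 0.767, -0.009, -0.002]
contact_force: [-0.7, 0.2, -0.1]
opening: 0.998
clock: 14.35
tool_pos: [0.4342, -0.141, 0.0113]
eef_rot: [0.642, 0.767, -0.01, -0.003]
contact_force: [0.2, -0.4, 4.9]
opening: 0.749
clock: 14.85
tool_pos: [0.437, -0.1403, 0.113]
eef_rot: [0.642, 0.767, -0.009, -0.001]
contact_force: [-0.7, -0.5, -1.8]
opening: 0.745
t=14.85 tcp=[ 0.437  -0.1403  0.113 ] yaw=100.1 open=0.0656 F=[-0.7 -0.5 -1.8] | slide [-189.2   26.9   14.4] mm turn(tool z) 25.5 (if z down)
```

```bash
python3 -m creep '[{"hand":0.05,"slide":[-0.048,0.007,0],"turn":0},{"hand":0.05,"slide":[-0.048,0.007,0],"turn":0},{"hand":0.05,"slide":[-0.048,0.007,0],"turn":0},{"hand":0.05,"slide":[-0.045,0.006,0],"turn":0},{"hand":0.05,"slide":[0,0,0],"turn":9}]' 25
python3 -m creep '[{"hand":0.05,"slide":[0,0,0],"turn":9},{"hand":0.05,"slide":[0,0,0.01],"turn":7.5},{"hand":0.05,"slide":[0,0,0.01],"turn":0},{"hand":0.05,"slide":[0,0,0],"turn":0},{"hand":0.05,"slide":[0,0,0],"turn":0}]' 25
python3 -c "
from lib import *
go(.4965,-.322,.05,np.radians(74.6))
p=snapshot('wrist');save('w7.png',p['frame'])
"
```

```text
clock: 15.48
tool_pos: [0.4947, -0.3261, 0.1098]
eef_rot: [0.704, 0.71, -0.011, -0.002]
contact_force: [-1.2, 0.6, -2.0]
opening: 0.746
clock: 16.1
tool_pos: [0.4954, -0.3212, 0.0919]
eef_rot: [0.795, 0.607, -0.01, -0.001]
contact_force: [-0.8, -0.0, -1.5]
opening: 0.749
t=16.10 tcp=[ 0.4954 -0.3212  0.0919] yaw=74.8 open=0.0659 F=[-0.8 -0.  -1.5] | slide [ 0.2  1.9 41.9] mm turn(tool z) 0.2 (if z down)
```

View pics/w7.png

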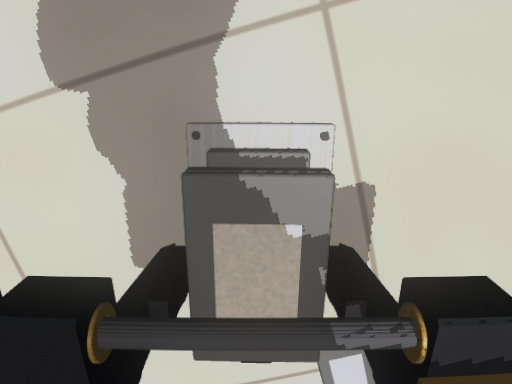

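```bash
python3 -m creep '[{"hand":0.05,"slide":[0,0.0012,0.02],"turn":0},{"hand":0.05,"slide":[0,0,0.02],"turn":0},{"hand":0.05,"slide":[0,0,0.008],"turn":0},{"hand":0.05,"slide":[0,0,0],"turn":0},{"hand":0.05,"slide":[0,0,0],"turn":0}]' 25
python3 -c "
from lib import *
go(.4965,-.322,.0375,np.radians(74.6))
"
```

```text
clock: 16.77
tool_pos: [0.4962, -0.3222, 0.0445]
eef_rot: [0.795, 0.606, -0.01, -0.0]
contact_force: [-0.4, -0.1, -1.0]
opening: 0.75
t=16.77 tcp=[ 0.4962 -0.3222  0.0445] yaw=74.7 open=0.0661 F=[-0.4 -0.1 -1. ] | slide [0.4 0.4 7. ] mm turn(tool z) 0.1 (if z down)
```

```bash
python3 -m creep '[{"hand":0.05,"slide":[0,0,0.004],"turn":0},{"hand":0.05,"slide":[0,0,0.002],"turn":0},{"hand":0.05,"slide":[0,0,0],"turn":0}]' 25
python3 -c "
from lib import *
go(.4965,-.322,.0375,np.radians(74.6))
"
```

```text
clock: 17.15
tool_pos: [0.4957, -0.3223, 0.0382]
eef_rot: [0.795, 0.606, -0.01, -0.0]
contact_force: [-1.0, -0.2, -0.8]
opening: 0.742
t=17.15 tcp=[ 0.4957 -0.3223  0.0382] yaw=74.7 open=0.0654 F=[-1.  -0.2 -0.8] | slide [0.5 0.8 0.7] mm turn(tool z) 0.1 (if z down)
```

```bash
python3 -m creep '[{"hand":0.05,"slide":[0,0,0.0007],"turn":0},{"hand":0.088,"slide":[0,0,0],"turn":0},{"hand":0.088,"slide":[0,0,0],"turn":0},{"hand":0.088,"slide":[0,0,0],"turn":0},{"hand":0.088,"slide":[0,0,-0.03],"turn":0}]' 25
python3 -m creep '[{"hand":0.088,"slide":[0,0,-0.05],"turn":0},{"hand":0.088,"slide":[0.02,0.036,-0.02],"turn":0},{"hand":0.088,"slide":[0.02,0.036,0],"turn":0},{"hand":0.088,"slide":[0.02,0.036,0],"turn":0},{"hand":0.088,"slide":[0.02,0.03,0],"turn":-5}]'
python3 -m creep '[{"hand":0.088,"slide":[0,0,0],"turn":-10},{"hand":0.088,"slide":[0,0,0],"turn":0},{"hand":0.088,"slide":[0,0,0],"turn":0}]'
python3 -c "
from lib import *
p=snapshot('wrist');save('w8.png',p['frame'])
go(.6515,-.283,.1,np.radians(90.4))
print(fit(p,.016,(.6515,-.283),.084,.046,show='a.png'))
im=ortho(p,.042,.498-.1,.498+.1,-.322-.1,-.322+.1,.0005);save('b.png',im)
"
```

```text
clock: 17.77
tool_pos: [0.4947, -0.3214, 0.0662]
eef_rot: [0.795, 0.607, -0.011, -0.002]
contact_force: [0.3, 0.7, 0.2]
opening: 0.998
clock: 18.4
tool_pos: [0.6529, -0.28, 0.1346]
eef_rot: [0.767, 0.641, -0.01, -0.001]
contact_force: [-0.1, -0.6, 0.4]
opening: 0.997
clock: 18.77
tool_pos: [0.6509, -0.281, 0.1344]
eef_rot: [0.71, 0.704, -0.01, -0.002]
contact_force: [0.0, -0.2, -0.3]
opening: 0.997
t=18.82 tcp=[ 0.651  -0.281   0.1345] yaw=89.5 open=0.0884 F=[-0.5  0.1 -0. ] | slide [-1.5  1.1 34.5] mm turn(tool z) -0.9 (if z down)
[ 6.55802837e-01 -2.86286628e-01 -1.13482882e-02  4.29531250e+01]
```

View pics/a.png

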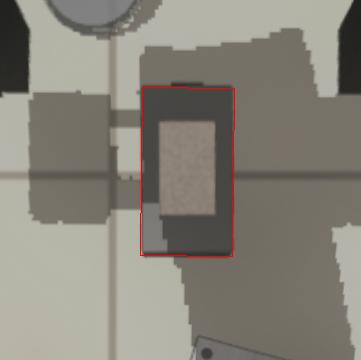

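View pics/w8.png

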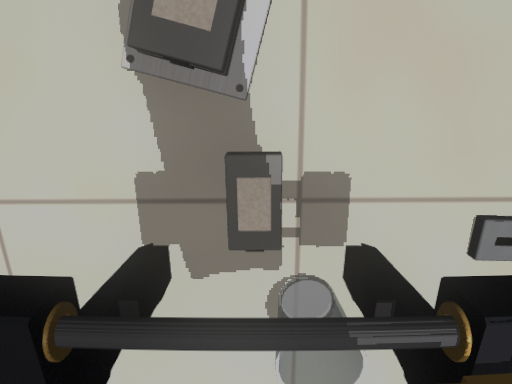

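View pics/b.png

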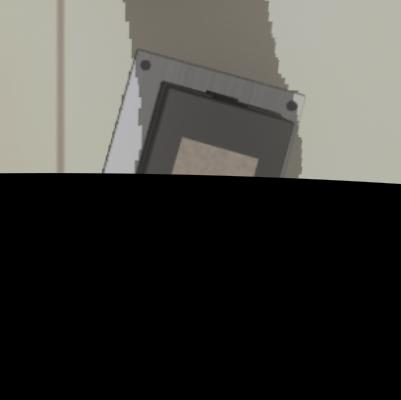

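```bash
python3 -m creep '[{"hand":0.088,"slide":[-0.005,0.006,0.03],"turn":0},{"hand":0.088,"slide":[0,0,0.04],"turn":0},{"hand":0.088,"slide":[0,0,0.04],"turn":0},{"hand":0.088,"slide":[0,0,0],"turn":0},{"hand":0.088,"slide":[0,0,0],"turn":0}]'
python3 -c "
from lib import *
go(.6558,-.2863,.011,np.radians(89.4))
"
```

```text
clock: 19.45
tool_pos: [0.6567, -0.287, 0.0262]
eef_rot: [0.709, 0.705, -0.009, -0.001]
contact_force: [0.6, -0.7, 0.0]
opening: 0.999
t=19.45 tcp=[ 0.6567 -0.287   0.0262] yaw=89.6 open=0.0880 F=[ 0.6 -0.7  0. ] | slide [ 0.9 -0.7 15.2] mm turn(tool z) 0.2 (if z down)
```

```bash
python3 -m creep '[{"hand":0.088,"slide":[0.0005,-0.0005,0.01],"turn":0},{"hand":0.088,"slide":[0,0,0.005],"turn":0},{"hand":0.03,"slide":[0,0,0],"turn":0},{"hand":0.03,"slide":[0,0,0],"turn":0},{"hand":0.03,"slide":[0,0,0],"turn":0}]' 25
python3 -m creep '[{"hand":0.03,"slide":[0,0,0],"turn":0},{"hand":0.03,"slide":[0,0,0],"turn":0},{"hand":0.03,"slide":[0,0,-0.02],"turn":0},{"hand":0.03,"slide":[0,0,-0.04],"turn":0},{"hand":0.03,"slide":[0,0,-0.05],"turn":0}]' 25
python3 -c "
from lib import *
go(.4965,-.322,.1,np.radians(74.6))
"
```

```text
clock: 20.08
tool_pos: [0.655, -0.2866, 0.0096]
eef_rot: [0.709, 0.705, -0.01, -0.002]
contact_force: [-1.1, -0.6, -0.1]
opening: 0.686
clock: 20.7
tool_pos: [0.6564, -0.285, 0.121]
eef_rot: [0.709, 0.705, -0.01, -0.002]
contact_force: [0.3, -1.0, -0.1]
opening: 0.521
t=20.70 tcp=[ 0.6564 -0.285   0.121 ] yaw=89.7 open=0.0459 F=[ 0.3 -1.  -0.1] | slide [ -37.6 -159.3   24.3] mm turn(tool z) 15.1 (if z down)
```

```bash
python3 -m creep '[{"hand":0.03,"slide":[-0.009,-0.04,0],"turn":0},{"hand":0.03,"slide":[-0.009,-0.04,0],"turn":0},{"hand":0.03,"slide":[-0.009,-0.04,0],"turn":0},{"hand":0.03,"slide":[-0.01,-0.039,0],"turn":0},{"hand":0.03,"slide":[0,0,0],"turn":8}]' 25
python3 -m creep '[{"hand":0.03,"slide":[0,0,0.01],"turn":7},{"hand":0.03,"slide":[0,0,0.01],"turn":0},{"hand":0.03,"slide":[0,0,0],"turn":0},{"hand":0.03,"slide":[0,0,0],"turn":0}]' 25
python3 -c "
from lib import *
go(.4965,-.322,.053,np.radians(74.6))
p=snapshot('wrist');save('w9.png',p['frame'])
"
```

```text
clock: 21.32
tool_pos: [0.4936, -0.3236, 0.1235]
eef_rot: [0.759, 0.651, -0.012, -0.001]
contact_force: [0.6, -0.2, -0.9]
opening: 0.518
clock: 21.82
tool_pos: [0.4976, -0.3214, 0.1028]
eef_rot: [0.795, 0.607, -0.01, -0.0]
contact_force: [-0.2, -0.2, -0.2]
opening: 0.518
t=21.82 tcp=[ 0.4976 -0.3214  0.1028] yaw=74.7 open=0.0457 F=[-0.2 -0.2 -0.2] | slide [-0.1 -0.2 49.8] mm turn(tool z) 0.1 (if z down)
```

View pics/w9.png

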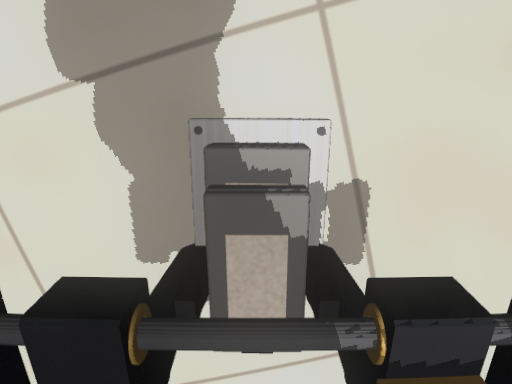

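```bash
python3 -m creep '[{"hand":0.03,"slide":[0,0,0.02],"turn":0},{"hand":0.03,"slide":[0,0,0.02],"turn":0},{"hand":0.03,"slide":[0,0,0.005],"turn":0},{"hand":0.03,"slide":[0,0,0],"turn":0},{"hand":0.03,"slide":[0,0,0],"turn":0}]' 25
python3 -c "
from lib import *
go(.4965,-.322,.053,np.radians(74.6))
"
```

```text
clock: 22.5
tool_pos: [0.4969, -0.322, 0.0578]
eef_rot: [0.795, 0.606, -0.01, -0.0]
contact_force: [0.4, 0.1, -0.5]
opening: 0.519
t=22.50 tcp=[ 0.4969 -0.322   0.0578] yaw=74.7 open=0.0457 F=[ 0.4  0.1 -0.5] | slide [-0.  -0.4  4.8] mm turn(tool z) 0.1 (if z down)
```

```bash
python3 -m creep '[{"hand":0.03,"slide":[0,0,0.0035],"turn":0},{"hand":0.03,"slide":[0,0,0.0015],"turn":0},{"hand":0.03,"slide":[0,0,0],"turn":0},{"hand":0.03,"slide":[0,0,0],"turn":0}]' 25
```

```text
clock: 23.0
tool_pos: [0.4965, -0.3221, 0.0526]
eef_rot: [0.795, 0.606, -0.01, -0.0]
contact_force: [0.2, -0.1, -0.4]
opening: 0.516
```

```bash
python3 -m creep '[{"hand":0.03,"slide":[0,0,0.0007],"turn":0},{"hand":0.088,"slide":[0,0,0],"turn":0},{"hand":0.088,"slide":[0,0,0],"turn":0},{"hand":0.088,"slide":[0,0,0],"turn":0},{"hand":0.088,"slide":[0,0,-0.03],"turn":0}]' 25
python3 -m creep '[{"hand":0.088,"slide":[0,0,-0.05],"turn":0},{"hand":0.088,"slide":[0.05,0,-0.01],"turn":0},{"hand":0.088,"slide":[0.055,0,0],"turn":0},{"hand":0.088,"slide":[0.055,0,0],"turn":0},{"hand":0.088,"slide":[0.055,0,0],"turn":0}]'
python3 -m creep '[{"hand":0.088,"slide":[0.055,0,0],"turn":0},{"hand":0.088,"slide":[0.045,0,0],"turn":-10},{"hand":0.088,"slide":[0,0,0],"turn":-10},{"hand":0.088,"slide":[0,0,0],"turn":-10},{"hand":0.088,"slide":[0,0,0],"turn":0}]'
python3 -m creep '[{"hand":0.088,"slide":[0,0,0],"turn":0},{"hand":0.088,"slide":[0,0,0],"turn":0}]'
python3 -c "
from lib import *
p=snapshot('wrist');save('w10.png',p['frame'])
p2=snapshot('top');save('t10.png',p2['frame'])
f=fit(p,.016,(.5806,-.014),.084,.046,np.radians(15.4),show='a.png');print(f)
go(f[0],f[1],.011,f[2]+np.pi/2)
"
```

```text
clock: 23.62
tool_pos: [0.4954, -0.3211, 0.0804]
eef_rot: [0.795, 0.607, -0.011, -0.002]
contact_force: [0.9, -0.3, -0.1]
opening: 0.95
clock: 24.25
tool_pos: [0.5551, -0.1121, 0.1386]
eef_rot: [0.795, 0.606, -0.01, -0.0]
contact_force: [0.4, -0.2, -0.2]
opening: 0.998
clock: 24.88
tool_pos: [0.581, -0.0172, 0.1367]
eef_rot: [0.612, 0.791, -0.01, -0.003]
contact_force: [0.2, -0.6, 0.0]
opening: 0.999
clock: 25.12
tool_pos: [0.5812, -0.0174, 0.137]
eef_rot: [0.612, 0.791, -0.01, -0.003]
contact_force: [0.1, 0.5, -0.3]
opening: 0.998
[ 5.86420542e-01 -1.43606133e-02  2.68967508e-01  5.65429688e+01]
t=25.23 tcp=[ 0.5812 -0.0173  0.137 ] yaw=104.6 open=0.0880 F=[ 0.4  0.2 -1. ] | slide [  2.4   8.2 125.8] mm turn(tool z) -0.8 (if z down)
```

View pics/a.png

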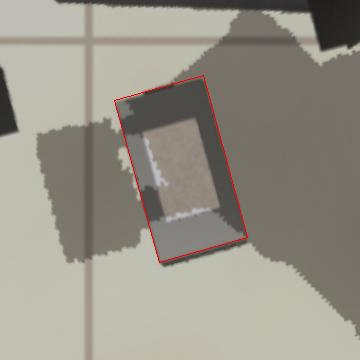

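View pics/t10.png

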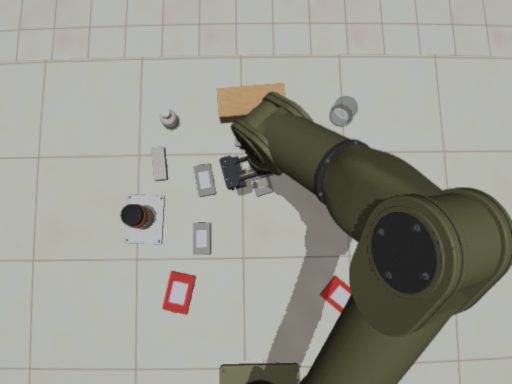

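```bash
python3 -m creep '[{"hand":0.088,"slide":[0.002,0.004,0.03],"turn":-0.8},{"hand":0.088,"slide":[0,0.003,0.04],"turn":0},{"hand":0.088,"slide":[0,0,0.04],"turn":0},{"hand":0.088,"slide":[0,0,0],"turn":0},{"hand":0.088,"slide":[0,0,0],"turn":0}]'
python3 -c "
from lib import *
go(.586,-.015,.011,np.radians(105.4))
"
```

```text
clock: 25.85
tool_pos: [0.5864, -0.0143, 0.028]
eef_rot: [0.606, 0.796, -0.009, -0.003]
contact_force: [0.8, -0.1, 0.1]
opening: 0.999
t=25.85 tcp=[ 0.5864 -0.0143  0.028 ] yaw=105.5 open=0.0880 F=[ 0.8 -0.1  0.1] | slide [-0.4 -0.3 17. ] mm turn(tool z) 0.1 (if z down)
```

```bash
python3 -m creep '[{"hand":0.088,"slide":[0,0,0.012],"turn":0},{"hand":0.088,"slide":[0,0,0.0045],"turn":0},{"hand":0.03,"slide":[0,0,0],"turn":0},{"hand":0.03,"slide":[0,0,0],"turn":0},{"hand":0.03,"slide":[0,0,0],"turn":0}]' 25
python3 -m creep '[{"hand":0.03,"slide":[0,0,0],"turn":0},{"hand":0.03,"slide":[0,0,0],"turn":0},{"hand":0.03,"slide":[0,0,0],"turn":0}]'
python3 -m creep '[{"hand":0.03,"slide":[0,0,-0.02],"turn":0},{"hand":0.03,"slide":[0,0,-0.04],"turn":0},{"hand":0.03,"slide":[0,0,-0.06],"turn":0},{"hand":0.03,"slide":[0,0,0],"turn":0}]' 25
python3 -c "
from lib import *
go(.4965,-.322,.12,np.radians(74.6))
"
```

```text
clock: 26.48
tool_pos: [0.5855, -0.0149, 0.0105]
eef_rot: [0.605, 0.796, -0.01, -0.003]
contact_force: [-0.4, -0.0, -0.1]
opening: 0.683
clock: 26.85
tool_pos: [0.5854, -0.0148, 0.0103]
eef_rot: [0.605, 0.796, -0.01, -0.003]
contact_force: [0.3, -0.0, 1.7]
opening: 0.52
clock: 27.35
tool_pos: [0.5905, -0.0124, 0.1358]
eef_rot: [0.606, 0.796, -0.006, 0.0]
contact_force: [1.0, 0.6, -0.1]
opening: 0.517
t=27.35 tcp=[ 0.5905 -0.0124  0.1358] yaw=105.5 open=0.0455 F=[ 1.   0.6 -0.1] | slide [-273.2 -173.    19.5] mm turn(tool z) 30.9 (if z down)
```

```bash
python3 -m creep '[{"hand":0.03,"slide":[-0.045,-0.029,0],"turn":0},{"hand":0.03,"slide":[-0.046,-0.029,0],"turn":0},{"hand":0.03,"slide":[-0.046,-0.029,0],"turn":0},{"hand":0.03,"slide":[-0.046,-0.029,0],"turn":0},{"hand":0.03,"slide":[-0.046,-0.029,0],"turn":0}]' 25
python3 -m creep '[{"hand":0.03,"slide":[-0.044,-0.028,0],"turn":0},{"hand":0.03,"slide":[0,0,0],"turn":10},{"hand":0.03,"slide":[0,0,0],"turn":10},{"hand":0.03,"slide":[0,0,0],"turn":10.5},{"hand":0.03,"slide":[0,0,0],"turn":0}]' 25
python3 -m creep '[{"hand":0.03,"slide":[0,0,0],"turn":0},{"hand":0.03,"slide":[0,0,0],"turn":0}]' 25
python3 -c "
from lib import *
go(.4965,-.322,.0695,np.radians(74.6))
p=snapshot('wrist');save('w11.png',p['frame'])
"
```

```text
clock: 27.98
tool_pos: [0.5075, -0.2746, 0.1346]
eef_rot: [0.605, 0.796, -0.01, -0.003]
contact_force: [0.2, 0.2, -0.5]
opening: 0.52
clock: 28.6
tool_pos: [0.4931, -0.3227, 0.1355]
eef_rot: [0.793, 0.609, -0.011, -0.001]
contact_force: [-0.2, 0.1, -0.9]
opening: 0.519
clock: 28.85
tool_pos: [0.4933, -0.3227, 0.1353]
eef_rot: [0.793, 0.609, -0.01, -0.001]
contact_force: [-0.0, -0.4, -0.8]
opening: 0.52
t=28.85 tcp=[ 0.4933 -0.3227  0.1353] yaw=75.1 open=0.0458 F=[-0.  -0.4 -0.8] | slide [ 2.5  3.8 65.7] mm turn(tool z) 0.5 (if z down)
```

View pics/w11.png

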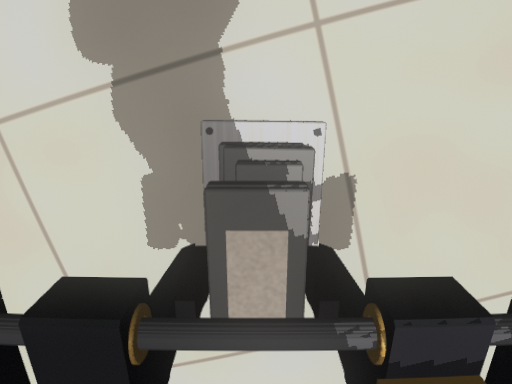

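```bash
python3 -m creep '[{"hand":0.03,"slide":[0.002,0.003,0.02],"turn":0.5},{"hand":0.03,"slide":[0,0,0.025],"turn":0},{"hand":0.03,"slide":[0,0,0.015],"turn":0},{"hand":0.03,"slide":[0,0,0],"turn":0},{"hand":0.03,"slide":[0,0,0],"turn":0}]' 25
python3 -c "
from lib import *
go(.4965,-.322,.0690,np.radians(74.6))
"
```

```text
clock: 29.52
tool_pos: [0.4963, -0.3223, 0.0756]
eef_rot: [0.796, 0.605, -0.01, -0.0]
contact_force: [-0.5, 0.4, 0.0]
opening: 0.524
t=29.52 tcp=[ 0.4963 -0.3223  0.0756] yaw=74.5 open=0.0461 F=[-0.5  0.4  0. ] | slide [0.5 0.1 6.6] mm turn(tool z) -0.1 (if z down)
```

```bash
python3 -m creep '[{"hand":0.03,"slide":[0,0,0.004],"turn":0},{"hand":0.03,"slide":[0,0,0.002],"turn":0},{"hand":0.03,"slide":[0,0,0],"turn":0},{"hand":0.03,"slide":[0,0,0],"turn":0}]' 25
python3 -c "
from lib import *
go(.4965,-.322,.0685,np.radians(74.6))
"
```

```text
clock: 30.02
tool_pos: [0.4958, -0.3224, 0.0695]
eef_rot: [0.796, 0.605, -0.01, -0.0]
contact_force: [0.4, 0.3, -0.6]
opening: 0.518
t=30.02 tcp=[ 0.4958 -0.3224  0.0695] yaw=74.5 open=0.0456 F=[ 0.4  0.3 -0.6] | slide [0.6 0.5 1. ] mm turn(tool z) -0.1 (if z down)
```

```bash
python3 -m creep '[{"hand":0.03,"slide":[0,0,0.0008],"turn":0},{"hand":0.088,"slide":[0,0,0],"turn":0},{"hand":0.088,"slide":[0,0,0],"turn":0},{"hand":0.088,"slide":[0,0,0],"turn":0},{"hand":0.088,"slide":[0,0,-0.03],"turn":0}]' 25
python3 -m creep '[{"hand":0.088,"slide":[0,0,-0.05],"turn":0},{"hand":0.088,"slide":[0,0.05,-0.02],"turn":0},{"hand":0.088,"slide":[0,0.04,0],"turn":0},{"hand":0.088,"slide":[0,0,0],"turn":0},{"hand":0.088,"slide":[0,0,0],"turn":0}]'
python3 -c "
from lib import *
p=snapshot('wrist');save('w12.png',p['frame'])
go(.5805,.136,.15,np.radians(99.9))
"
```

```text
clock: 30.65
tool_pos: [0.4947, -0.3215, 0.0971]
eef_rot: [0.796, 0.605, -0.011, -0.002]
contact_force: [0.6, 0.3, 0.2]
opening: 0.947
clock: 31.28
tool_pos: [0.5828, -0.345, 0.1667]
eef_rot: [0.796, 0.605, -0.011, -0.001]
contact_force: [0.0, 0.8, -0.6]
opening: 0.997
t=31.32 tcp=[ 0.5826 -0.3451  0.1668] yaw=74.5 open=0.0878 F=[-0.6 -0.7  1. ] | slide [ 463.3 -130.5   11.4] mm turn(tool z) -25.4 (if z down)
```

View pics/w12.png

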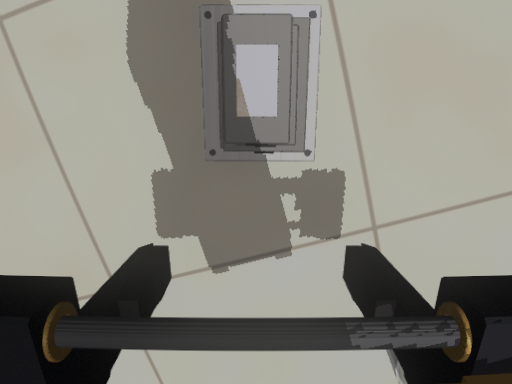

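```bash
python3 - <<'E'
from lib import *
p=snapshot('wrist')
def c(l,z): return np.mean([toplane(p,u,z)[:2] for u in l],0).round(4)
print('screws',c([(208,15),(313,14),(308,153),(213,153)],.01))
print('fitL2',fit(p,.042,(.498,-.323),.1,.066,np.radians(-15.4),show='a.png'))
print('fit top',fit(p,.074,(.498,-.323),.084,.046,np.radians(-15.4),show='b.png'))
print('label',c([(236,44),(278,44),(276,117),(236,117)],.074))
im=np.hstack([cv2.resize(cv2.imread(f"pics/{n}.png"),(400,400)) for n in "ab"]);cv2.imwrite("pics/ab.png",im)
E
```

```text
screws [ 0.4986 -0.3223]
fitL2 [ 0.48917318 -0.31690372 -0.26678235 57.73754883]
fit top [ 0.49094068 -0.31154034 -0.27746487 64.06054688]
label [ 0.4963 -0.3241]
```

View pics/ab.png

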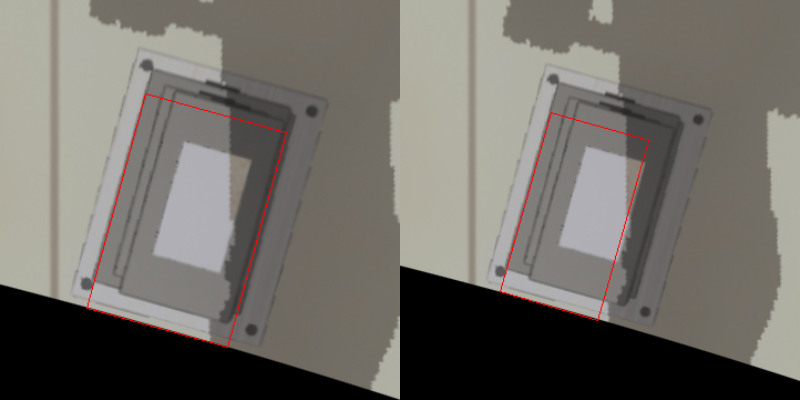

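```bash
python3 -m creep '[{"hand":0.088,"slide":[0.058,-0.016,0],"turn":0},{"hand":0.088,"slide":[0.058,-0.016,0],"turn":0},{"hand":0.088,"slide":[0.058,-0.016,0],"turn":0},{"hand":0.088,"slide":[0.058,-0.016,0],"turn":0},{"hand":0.088,"slide":[0.058,-0.016,0],"turn":0}]'
python3 -m creep '[{"hand":0.088,"slide":[0.058,-0.016,0],"turn":0},{"hand":0.088,"slide":[0.058,-0.016,0],"turn":0},{"hand":0.088,"slide":[0.057,-0.016,0.01],"turn":-9},{"hand":0.088,"slide":[0,0,0.01],"turn":-8},{"hand":0.088,"slide":[0,0,0.01],"turn":-8}]'
python3 -m creep '[{"hand":0.088,"slide":[0,0,0],"turn":0},{"hand":0.088,"slide":[0,0,0],"turn":0},{"hand":0.088,"slide":[0,0,0],"turn":0}]'
python3 -c "
from lib import *
p=snapshot('wrist');save('w13.png',p['frame'])
f=fit(p,.016,(.583,.136),.084,.046,np.radians(10),show='a.png');print(f)
go(f[0],f[1],.011,f[2]+np.pi/2)
"
```

```text
clock: 32.0
tool_pos: [0.5835, -0.0433, 0.164]
eef_rot: [0.796, 0.605, -0.011, -0.0]
contact_force: [1.5, -0.3, 0.7]
opening: 0.998
clock: 32.62
tool_pos: [0.5832, 0.135, 0.1316]
eef_rot: [0.644, 0.765, -0.01, -0.003]
contact_force: [-0.3, 0.3, -0.2]
opening: 0.999
clock: 33.0
tool_pos: [0.5844, 0.1345, 0.1324]
eef_rot: [0.647, 0.763, -0.01, -0.002]
contact_force: [-0.5, 0.3, -0.9]
opening: 0.998
[ 0.58297227  0.13669043  0.17603188 51.20043945]
t=33.05 tcp=[0.5844 0.1346 0.1323] yaw=99.4 open=0.0880 F=[ 0.1  1.1 -0.4] | slide [  3.4   1.1 121.3] mm turn(tool z) -0.7 (if z down)
```

View pics/a.png

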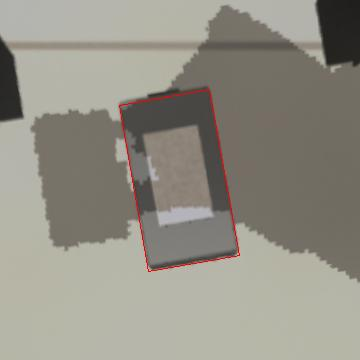

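View pics/w13.png

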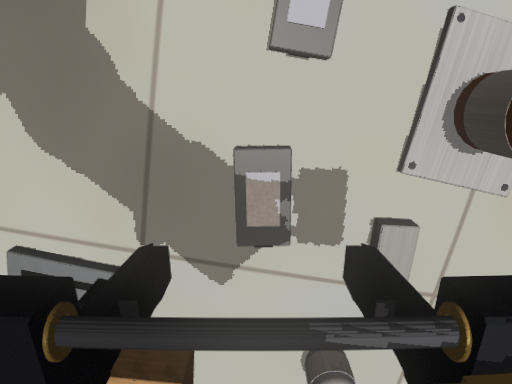

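```bash
python3 -m creep '[{"hand":0.088,"slide":[0.002,0,0.03],"turn":-0.6},{"hand":0.088,"slide":[0,0,0.04],"turn":0},{"hand":0.088,"slide":[0,0,0.035],"turn":0},{"hand":0.088,"slide":[0,0,0],"turn":0},{"hand":0.088,"slide":[0,0,0],"turn":0}]'
python3 -c "
from lib import *
go(.5845,.1365,.0108,np.radians(100))
"
```

```text
clock: 33.67
tool_pos: [0.5829, 0.136, 0.028]
eef_rot: [0.642, 0.766, -0.009, -0.002]
contact_force: [0.3, -0.2, 0.2]
opening: 0.996
t=33.67 tcp=[0.5829 0.136  0.028 ] yaw=100.1 open=0.0878 F=[ 0.3 -0.2  0.2] | slide [ 0.4  1.9 17.2] mm turn(tool z) 0.1 (if z down)
```

```bash
python3 -m creep '[{"hand":0.088,"slide":[0,0.0015,0.012],"turn":0},{"hand":0.088,"slide":[0,0,0.0045],"turn":0},{"hand":0.03,"slide":[0,0,0],"turn":0},{"hand":0.03,"slide":[0,0,0],"turn":0},{"hand":0.03,"slide":[0,0,0],"turn":0}]' 25
python3 -m creep '[{"hand":0.03,"slide":[0,0,0],"turn":0},{"hand":0.03,"slide":[0,0,0],"turn":0},{"hand":0.03,"slide":[0,0,0],"turn":0}]'
python3 -m creep '[{"hand":0.03,"slide":[0,0,-0.02],"turn":0},{"hand":0.03,"slide":[0,0,-0.05],"turn":0},{"hand":0.03,"slide":[0,0,-0.06],"turn":0},{"hand":0.03,"slide":[0,0,-0.01],"turn":0}]' 25
python3 -c "
from lib import *
go(.498,-.3215,.15,np.radians(74.6))
"
```

```text
clock: 34.3
tool_pos: [0.5834, 0.1355, 0.0104]
eef_rot: [0.642, 0.766, -0.01, -0.003]
contact_force: [-0.1, -0.2, 1.2]
opening: 0.677
clock: 34.67
tool_pos: [0.5834, 0.1356, 0.0103]
eef_rot: [0.642, 0.766, -0.01, -0.003]
contact_force: [-0.2, 0.8, 1.6]
opening: 0.518
clock: 35.17
tool_pos: [0.5879, 0.1386, 0.1555]
eef_rot: [0.642, 0.766, -0.006, -0.001]
contact_force: [-0.3, -0.9, -0.2]
opening: 0.518
t=35.17 tcp=[0.5879 0.1386 0.1555] yaw=100.1 open=0.0456 F=[-0.3 -0.9 -0.2] | slide [-437.2 -168.9   10.2] mm turn(tool z) 25.5 (if z down)
```

```bash
python3 -m creep '[{"hand":0.03,"slide":[-0.054,-0.021,0],"turn":0},{"hand":0.03,"slide":[-0.055,-0.021,0],"turn":0},{"hand":0.03,"slide":[-0.055,-0.021,0],"turn":0},{"hand":0.03,"slide":[-0.055,-0.021,0],"turn":0},{"hand":0.03,"slide":[-0.055,-0.021,0],"turn":0}]' 25
python3 -m creep '[{"hand":0.03,"slide":[-0.055,-0.021,0],"turn":0},{"hand":0.03,"slide":[-0.055,-0.021,0],"turn":0},{"hand":0.03,"slide":[-0.053,-0.021,0],"turn":9},{"hand":0.03,"slide":[0,0,0],"turn":8},{"hand":0.03,"slide":[0,0,0],"turn":8}]' 25
python3 -m creep '[{"hand":0.03,"slide":[0,0,0],"turn":0},{"hand":0.03,"slide":[0,0,0],"turn":0},{"hand":0.03,"slide":[0,0,0],"turn":0}]' 25
python3 -c "
from lib import *
go(.498,-.3215,.0845,np.radians(74.6))
p=snapshot('wrist');save('w14.png',p['frame'])
"
```

```text
clock: 35.8
tool_pos: [0.5292, -0.153, 0.1545]
eef_rot: [0.642, 0.766, -0.01, -0.003]
contact_force: [1.0, 0.3, -0.9]
opening: 0.516
clock: 36.42
tool_pos: [0.4955, -0.3235, 0.1568]
eef_rot: [0.795, 0.606, -0.01, -0.001]
contact_force: [0.1, -0.1, -1.3]
opening: 0.52
clock: 36.8
tool_pos: [0.4966, -0.3223, 0.157]
eef_rot: [0.792, 0.61, -0.01, -0.001]
contact_force: [-0.1, -0.2, -0.4]
opening: 0.52
t=36.80 tcp=[ 0.4966 -0.3223  0.157 ] yaw=75.2 open=0.0458 F=[-0.1 -0.2 -0.4] | slide [ 2.3  2.1 72.4] mm turn(tool z) 0.6 (if z down)
```

View pics/w14.png

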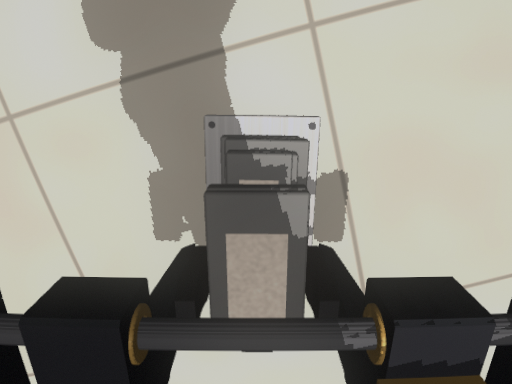

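```bash
python3 -m creep '[{"hand":0.03,"slide":[0.0015,0.001,0.025],"turn":0.6},{"hand":0.03,"slide":[0,0,0.025],"turn":0},{"hand":0.03,"slide":[0,0,0.014],"turn":0},{"hand":0.03,"slide":[0,0,0],"turn":0},{"hand":0.03,"slide":[0,0,0],"turn":0}]' 25
python3 -c "
from lib import *
go(.498,-.3215,.0845,np.radians(74.6))
"
```

```text
clock: 37.48
tool_pos: [0.4977, -0.3222, 0.0938]
eef_rot: [0.796, 0.605, -0.01, 0.0]
contact_force: [0.0, -0.7, -1.7]
opening: 0.52
t=37.48 tcp=[ 0.4977 -0.3222  0.0938] yaw=74.5 open=0.0458 F=[ 0.  -0.7 -1.7] | slide [0.9 0.2 9.3] mm turn(tool z) -0.1 (if z down)
```

```bash
python3 -m creep '[{"hand":0.03,"slide":[0.0005,0,0.005],"turn":0},{"hand":0.03,"slide":[0,0,0.003],"turn":0},{"hand":0.03,"slide":[0,0,0],"turn":0},{"hand":0.03,"slide":[0,0,0],"turn":0}]' 25
python3 -c "
from lib import *
go(.498,-.3215,.0845,np.radians(74.6))
"
```

```text
clock: 37.98
tool_pos: [0.4971, -0.3216, 0.0851]
eef_rot: [0.796, 0.605, -0.01, -0.0]
contact_force: [0.1, -0.5, -0.5]
opening: 0.519
t=37.98 tcp=[ 0.4971 -0.3216  0.0851] yaw=74.5 open=0.0457 F=[ 0.1 -0.5 -0.5] | slide [0.4 0.8 0.6] mm turn(tool z) -0.1 (if z down)
```

```bash
python3 -m creep '[{"hand":0.03,"slide":[0,0,0.0006],"turn":0},{"hand":0.088,"slide":[0,0,0],"turn":0},{"hand":0.088,"slide":[0,0,0],"turn":0},{"hand":0.088,"slide":[0,0,0],"turn":0},{"hand":0.088,"slide":[0,0,-0.03],"turn":0}]' 25
python3 -m creep '[{"hand":0.088,"slide":[0,0,-0.05],"turn":0},{"hand":0.088,"slide":[0.05,-0.022,0],"turn":0},{"hand":0.088,"slide":[0.05,-0.022,0],"turn":0},{"hand":0.088,"slide":[0.05,-0.022,0],"turn":0},{"hand":0.088,"slide":[0.05,-0.022,0],"turn":0}]'
python3 -m creep '[{"hand":0.088,"slide":[0.05,-0.022,0],"turn":0},{"hand":0.088,"slide":[0.05,-0.022,0],"turn":0},{"hand":0.088,"slide":[0.05,-0.022,0],"turn":0},{"hand":0.088,"slide":[0.045,-0.02,0],"turn":-8},{"hand":0.088,"slide":[0,0,0],"turn":-8}]'
python3 -m creep '[{"hand":0.088,"slide":[0,0,0.02],"turn":0},{"hand":0.088,"slide":[0,0,0],"turn":0},{"hand":0.088,"slide":[0,0,0],"turn":0},{"hand":0.088,"slide":[0,0,0],"turn":0}]'
python3 -c "
from lib import *
p=snapshot('wrist');save('w15.png',p['frame'])
f=fit(p,.016,(.43,.145),.084,.046,np.radians(0),show='a.png');print(f)
go(f[0],f[1],.011,f[2]+np.pi/2)
"
```

```text
clock: 38.6
tool_pos: [0.4959, -0.3208, 0.113]
eef_rot: [0.796, 0.605, -0.011, -0.002]
contact_force: [0.3, 0.0, 0.9]
opening: 0.946
clock: 39.22
tool_pos: [0.4669, -0.1029, 0.1626]
eef_rot: [0.796, 0.605, -0.01, -0.0]
contact_force: [0.7, 0.1, -0.2]
opening: 0.993
clock: 39.85
tool_pos: [0.4361, 0.1119, 0.161]
eef_rot: [0.699, 0.715, -0.008, -0.002]
contact_force: [-0.0, 0.0, 0.2]
opening: 0.994
clock: 40.35
tool_pos: [0.4364, 0.1062, 0.141]
eef_rot: [0.704, 0.71, -0.01, -0.002]
contact_force: [0.6, 0.7, 0.9]
opening: 1.001
[4.26015153e-01 1.54905784e-01 7.31019936e-03 4.95654297e+01]
t=40.40 tcp=[0.4364 0.1062 0.1409] yaw=90.5 open=0.0875 F=[1.2 0.3 0.3] | slide [ 50.3  -8.  129.5] mm turn(tool z) 0.0 (if z down)
```

View pics/a.png

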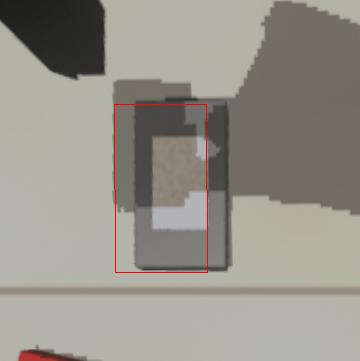

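View pics/w15.png

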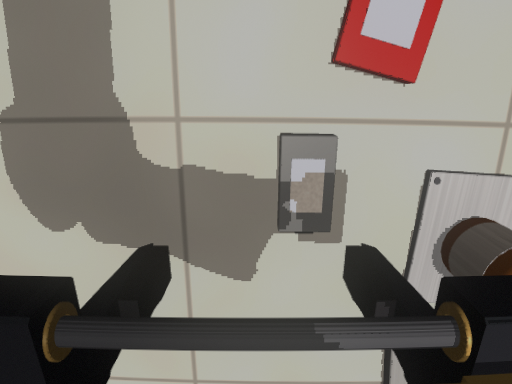

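```bash
python3 -m creep '[{"hand":0.088,"slide":[0.02,-0.004,0.01],"turn":0.5},{"hand":0.088,"slide":[0.018,-0.004,0.02],"turn":0},{"hand":0.088,"slide":[0,0,0.03],"turn":0},{"hand":0.088,"slide":[0,0,0.03],"turn":0},{"hand":0.088,"slide":[0,0,0],"turn":0}]'
python3 -c "
from lib import *
go(.428,.1445,.0108,np.radians(90))
"
```

```text
clock: 41.02
tool_pos: [0.4257, 0.1429, 0.0492]
eef_rot: [0.707, 0.707, -0.011, -0.002]
contact_force: [-0.5, 0.5, 0.6]
opening: 0.999
t=41.02 tcp=[0.4257 0.1429 0.0492] yaw=90.0 open=0.0880 F=[-0.5  0.5  0.6] | slide [ 2.2  3.  38.3] mm turn(tool z) 0.0 (if z down)
```

```bash
python3 -m creep '[{"hand":0.088,"slide":[0.001,0.0025,0.012],"turn":0},{"hand":0.088,"slide":[0,0,0.012],"turn":0},{"hand":0.088,"slide":[0,0,0.008],"turn":0},{"hand":0.088,"slide":[0,0,0],"turn":0},{"hand":0.088,"slide":[0,0,0],"turn":0}]'
python3 -c "
from lib import *
go(.428,.1445,.0108,np.radians(90))
"
```

```text
clock: 41.65
tool_pos: [0.4289, 0.1438, 0.019]
eef_rot: [0.707, 0.707, -0.009, -0.002]
contact_force: [-0.3, 0.2, -0.5]
opening: 1.0
t=41.65 tcp=[0.4289 0.1438 0.019 ] yaw=89.9 open=0.0881 F=[-0.3  0.2 -0.5] | slide [ 0.7 -0.8  8.2] mm turn(tool z) -0.1 (if z down)
```

```bash
python3 -m creep '[{"hand":0.088,"slide":[0.0005,-0.0005,0.005],"turn":0},{"hand":0.088,"slide":[0,0,0.003],"turn":0},{"hand":0.03,"slide":[0,0,0],"turn":0},{"hand":0.03,"slide":[0,0,0],"turn":0},{"hand":0.03,"slide":[0,0,0],"turn":0}]' 25
python3 -m creep '[{"hand":0.03,"slide":[0,0,0],"turn":0},{"hand":0.03,"slide":[0,0,0],"turn":0},{"hand":0.03,"slide":[0,0,0],"turn":0}]'
python3 -m creep '[{"hand":0.03,"slide":[0,0,-0.02],"turn":0},{"hand":0.03,"slide":[0,0,-0.05],"turn":0},{"hand":0.03,"slide":[0,0,-0.06],"turn":0},{"hand":0.03,"slide":[0,0,-0.03],"turn":0}]' 25
python3 -c "
from lib import *
go(.499,-.3215,.165,np.radians(74.6))
"
```

```text
clock: 42.28
tool_pos: [0.4279, 0.1441, 0.0104]
eef_rot: [0.707, 0.707, -0.01, -0.002]
contact_force: [0.4, -0.1, 0.8]
opening: 0.679
clock: 42.65
tool_pos: [0.4278, 0.1442, 0.0102]
eef_rot: [0.707, 0.707, -0.01, -0.002]
contact_force: [-0.4, 0.4, 2.1]
opening: 0.52
clock: 43.15
tool_pos: [0.4307, 0.146, 0.1725]
eef_rot: [0.707, 0.707, -0.009, -0.002]
contact_force: [0.6, 0.1, -0.4]
opening: 0.52
t=43.15 tcp=[0.4307 0.146  0.1725] yaw=89.9 open=0.0458 F=[ 0.6  0.1 -0.4] | slide [-467.3   68.9   11.4] mm turn(tool z) 15.3 (if z down)
```

```bash
python3 -m creep '[{"hand":0.03,"slide":[-0.058,0.008,0],"turn":0},{"hand":0.03,"slide":[-0.058,0.008,0],"turn":0},{"hand":0.03,"slide":[-0.058,0.009,0],"turn":0},{"hand":0.03,"slide":[-0.058,0.009,0],"turn":0},{"hand":0.03,"slide":[-0.058,0.009,0],"turn":0}]' 25
python3 -m creep '[{"hand":0.03,"slide":[-0.058,0.009,0],"turn":0},{"hand":0.03,"slide":[-0.058,0.009,0],"turn":0},{"hand":0.03,"slide":[-0.057,0.008,0],"turn":8},{"hand":0.03,"slide":[0,0,0],"turn":7},{"hand":0.03,"slide":[0,0,0],"turn":0}]' 25
python3 -m creep '[{"hand":0.03,"slide":[0,0,0],"turn":0},{"hand":0.03,"slide":[0,0,0],"turn":0},{"hand":0.03,"slide":[0,0,0],"turn":0}]' 25
python3 -c "
from lib import *
go(.499,-.3215,.1005,np.radians(74.6))
p=snapshot('wrist');save('w16.png',p['frame'])
"
```

```text
clock: 43.78
tool_pos: [0.4729, -0.1462, 0.1726]
eef_rot: [0.707, 0.707, -0.01, -0.002]
contact_force: [0.7, 0.6, -0.1]
opening: 0.515
clock: 44.4
tool_pos: [0.4985, -0.3172, 0.1738]
eef_rot: [0.793, 0.609, -0.011, -0.001]
contact_force: [0.5, 0.7, -0.7]
opening: 0.522
clock: 44.78
tool_pos: [0.4993, -0.3165, 0.1744]
eef_rot: [0.793, 0.609, -0.01, -0.001]
contact_force: [1.5, -0.6, 0.0]
opening: 0.518
t=44.77 tcp=[ 0.4993 -0.3165  0.1744] yaw=75.1 open=0.0456 F=[ 1.5 -0.6  0. ] | slide [-3.7  2.  73.9] mm turn(tool z) 0.5 (if z down)
```

View pics/w16.png

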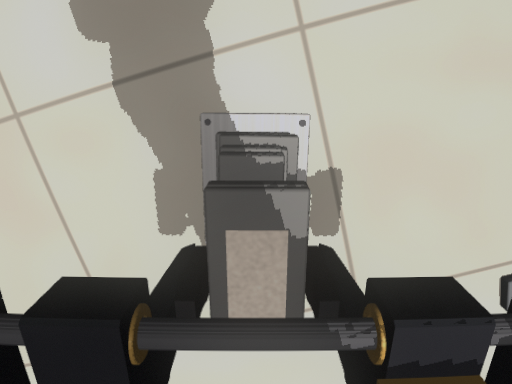

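```bash
python3 -m creep '[{"hand":0.03,"slide":[-0.004,0.001,0.025],"turn":0.5},{"hand":0.03,"slide":[0,0,0.025],"turn":0},{"hand":0.03,"slide":[0,0,0.016],"turn":0},{"hand":0.03,"slide":[0,0,0],"turn":0},{"hand":0.03,"slide":[0,0,0],"turn":0}]' 25
python3 -c "
from lib import *
go(.498,-.3215,.1005,np.radians(74.6))
"
```

```text
clock: 45.45
tool_pos: [0.4987, -0.3219, 0.1091]
eef_rot: [0.796, 0.605, -0.01, 0.0]
contact_force: [0.8, 0.5, -0.9]
opening: 0.517
t=45.45 tcp=[ 0.4987 -0.3219  0.1091] yaw=74.5 open=0.0456 F=[ 0.8  0.5 -0.9] | slide [ 0.3 -0.7  8.6] mm turn(tool z) -0.1 (if z down)
```

```bash
python3 -m creep '[{"hand":0.03,"slide":[0,0,0.005],"turn":0},{"hand":0.03,"slide":[0,0,0.003],"turn":0},{"hand":0.03,"slide":[0,0,0],"turn":0},{"hand":0.03,"slide":[0,0,0],"turn":0}]' 25
python3 -c "
from lib import *
go(.498,-.3215,.1005,np.radians(74.6))
"
```

```text
clock: 45.95
tool_pos: [0.498, -0.3221, 0.1005]
eef_rot: [0.796, 0.605, -0.01, -0.0]
contact_force: [0.7, 0.0, -0.3]
opening: 0.521
t=45.95 tcp=[ 0.498  -0.3221  0.1005] yaw=74.5 open=0.0459 F=[ 0.7  0.  -0.3] | slide [ 0.6 -0.1 -0. ] mm turn(tool z) -0.1 (if z down)
```

```bash
python3 -m creep '[{"hand":0.03,"slide":[0,0,0.0004],"turn":0},{"hand":0.088,"slide":[0,0,0],"turn":0},{"hand":0.088,"slide":[0,0,0],"turn":0},{"hand":0.088,"slide":[0,0,0],"turn":0},{"hand":0.088,"slide":[0,0,-0.03],"turn":0}]' 25
python3 -m creep '[{"hand":0.088,"slide":[0,0,-0.05],"turn":0},{"hand":0.088,"slide":[0,0.05,-0.02],"turn":0},{"hand":0.088,"slide":[0,0.04,0],"turn":0},{"hand":0.088,"slide":[0,0,0],"turn":0},{"hand":0.088,"slide":[0,0,0],"turn":0}]'
python3 -c "
from lib import *
p=snapshot('wrist');save('w17.png',p['frame'])
im=ortho(p,.106,.498-.08,.498+.08,-.322-.08,-.322+.08,.0005);save('a.png',cv2.resize(im,(640,640)))
p=snapshot('side');save('s17.png',p['frame'])
p=snapshot('top');save('t17.png',p['frame'])
go(.631,.2564,.2,np.radians(96.4))
"
```

```text
clock: 46.58
tool_pos: [0.4968, -0.3213, 0.1285]
eef_rot: [0.796, 0.605, -0.011, -0.002]
contact_force: [0.4, 0.4, 0.2]
opening: 0.949
clock: 47.2
tool_pos: [0.5851, -0.3446, 0.1981]
eef_rot: [0.796, 0.605, -0.011, -0.001]
contact_force: [0.1, -0.2, 0.1]
opening: 0.992
t=47.35 tcp=[ 0.585  -0.345   0.1986] yaw=74.5 open=0.0882 F=[-0.2  0.9 -0.5] | slide [ 591.7 -116.7   -9.3] mm turn(tool z) -21.9 (if z down)
```

View pics/w17.png

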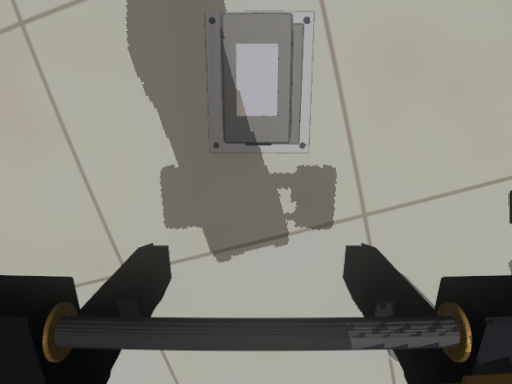

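View pics/a.png

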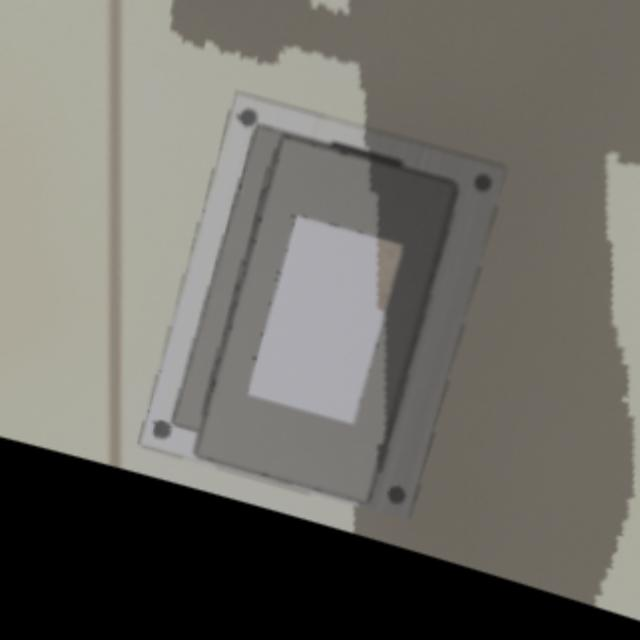

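View pics/s17.png

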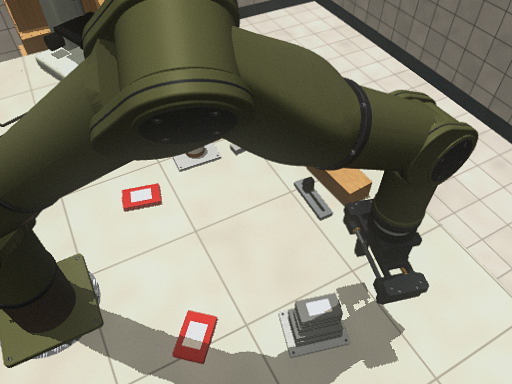

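View pics/t17.png

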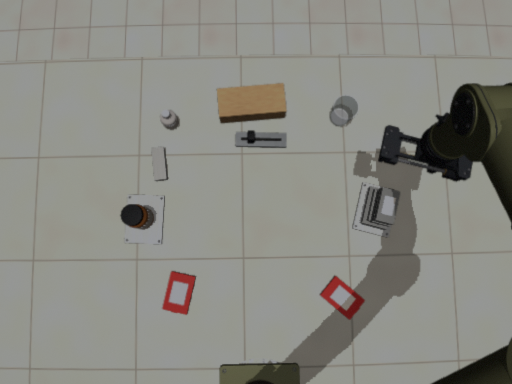

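```bash
python3 -m creep '[{"hand":0.088,"slide":[0.057,-0.012,0],"turn":0},{"hand":0.088,"slide":[0.059,-0.012,0],"turn":0},{"hand":0.088,"slide":[0.059,-0.012,0],"turn":0},{"hand":0.088,"slide":[0.059,-0.012,0],"turn":0},{"hand":0.088,"slide":[0.059,-0.012,0],"turn":0}]'
python3 -m creep '[{"hand":0.088,"slide":[0.059,-0.012,0],"turn":0},{"hand":0.088,"slide":[0.059,-0.012,0],"turn":0},{"hand":0.088,"slide":[0.059,-0.012,0],"turn":0},{"hand":0.088,"slide":[0.059,-0.012,0],"turn":0},{"hand":0.088,"slide":[0.059,-0.011,0],"turn":0}]'
python3 -m creep '[{"hand":0.088,"slide":[0,0,0.02],"turn":-10},{"hand":0.088,"slide":[0,0,0.02],"turn":-10},{"hand":0.088,"slide":[0,0,0.01],"turn":-2},{"hand":0.088,"slide":[0,0,0],"turn":0},{"hand":0.088,"slide":[0,0,0],"turn":0}]'
python3 -c "
from lib import *
p=snapshot('wrist');save('w18.png',p['frame'])
f=fit(p,.02,(.631,.2564),.09,.034,np.radians(6.4),show='a.png');print(f)
go(f[0],f[1],.011,f[2]+np.pi/2)
"
```

```text
clock: 47.98
tool_pos: [0.6062, -0.0454, 0.1952]
eef_rot: [0.796, 0.605, -0.01, -0.0]
contact_force: [0.5, -0.1, -0.2]
opening: 0.999
clock: 48.6
tool_pos: [0.6286, 0.2545, 0.1913]
eef_rot: [0.796, 0.605, -0.01, -0.0]
contact_force: [1.1, -0.6, -0.8]
opening: 0.999
clock: 49.22
tool_pos: [0.6285, 0.2529, 0.1421]
eef_rot: [0.667, 0.745, -0.009, -0.002]
contact_force: [-0.5, -0.1, 0.3]
opening: 0.997
[ 0.62914578  0.25959452  0.1017309  35.15185547]
t=49.27 tcp=[0.6286 0.253  0.1422] yaw=96.4 open=0.0878 F=[ 0. -1.  0.] | slide [  7.7   3.4 131.1] mm turn(tool z) 0.6 (if z down)
```

View pics/a.png

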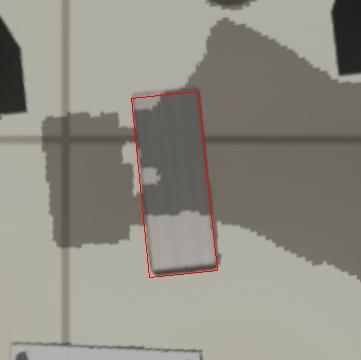

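View pics/w18.png

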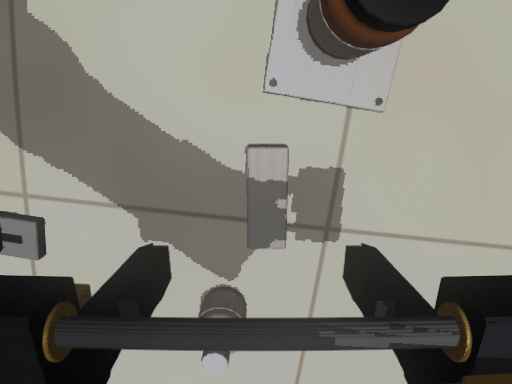

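```bash
python3 -m creep '[{"hand":0.088,"slide":[0.006,0.002,0.03],"turn":0.4},{"hand":0.088,"slide":[0,0,0.04],"turn":0},{"hand":0.088,"slide":[0,0,0.04],"turn":0},{"hand":0.088,"slide":[0,0,0],"turn":0},{"hand":0.088,"slide":[0,0,0],"turn":0}]'
python3 -c "
from lib import *
go(.63,.259,.0115,np.radians(96))
"
```

```text
clock: 49.9
tool_pos: [0.6287, 0.2587, 0.0331]
eef_rot: [0.669, 0.743, -0.008, -0.002]
contact_force: [0.2, 0.4, 0.8]
opening: 1.003
t=49.90 tcp=[0.6287 0.2587 0.0331] yaw=96.0 open=0.0884 F=[0.2 0.4 0.8] | slide [ 0.3  1.7 21.5] mm turn(tool z) 0.0 (if z down)
```

```bash
python3 -m creep '[{"hand":0.088,"slide":[0,0.0015,0.014],"turn":0},{"hand":0.088,"slide":[0,0,0.007],"turn":0},{"hand":0.02,"slide":[0,0,0],"turn":0},{"hand":0.02,"slide":[0,0,0],"turn":0},{"hand":0.02,"slide":[0,0,0],"turn":0}]' 45
python3 -m creep '[{"hand":0.02,"slide":[0,0,0],"turn":0},{"hand":0.02,"slide":[0,0,0],"turn":0},{"hand":0.02,"slide":[0,0,0],"turn":0},{"hand":0.02,"slide":[0,0,0],"turn":0}]'
python3 -m creep '[{"hand":0.02,"slide":[0,0,-0.02],"turn":0},{"hand":0.02,"slide":[0,0,-0.05],"turn":0},{"hand":0.02,"slide":[0,0,-0.06],"turn":0},{"hand":0.02,"slide":[0,0,-0.05],"turn":0},{"hand":0.02,"slide":[0,0,0],"turn":0}]' 45
python3 -c "
from lib import *
go(.4985,-.3215,.19,np.radians(74.6))
p=snapshot('wrist');save('w19.png',p['frame'])
"
```

```text
clock: 50.52
tool_pos: [0.6288, 0.2576, 0.0102]
eef_rot: [0.669, 0.744, -0.01, -0.002]
contact_force: [0.2, -0.6, -1.0]
opening: 0.681
clock: 51.02
tool_pos: [0.6286, 0.2583, 0.0101]
eef_rot: [0.668, 0.744, -0.009, -0.003]
contact_force: [0.3, 1.7, -0.7]
opening: 0.38
clock: 51.65
tool_pos: [0.6337, 0.2613, 0.1955]
eef_rot: [0.669, 0.743, -0.006, -0.001]
contact_force: [-0.3, 0.3, -5.3]
opening: 0.378
t=51.65 tcp=[0.6337 0.2613 0.1955] yaw=96.0 open=0.0333 F=[-0.3  0.3 -5.3] | slide [-565.3 -195.6   11. ] mm turn(tool z) 21.4 (if z down)
```

View pics/w19.png

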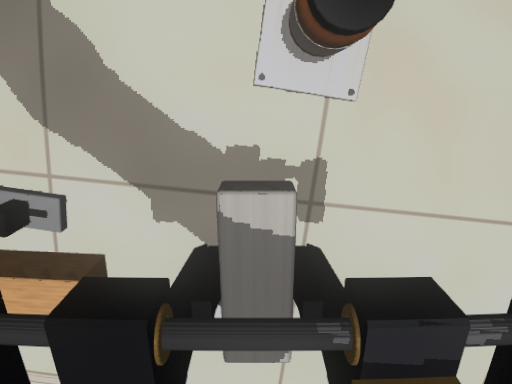

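```bash
python3 -m creep '[{"hand":0.02,"slide":[-0.055,-0.019,0],"turn":0},{"hand":0.02,"slide":[-0.056,-0.02,0],"turn":0},{"hand":0.02,"slide":[-0.056,-0.02,0],"turn":0},{"hand":0.02,"slide":[-0.056,-0.02,0],"turn":0},{"hand":0.02,"slide":[-0.056,-0.02,0],"turn":0}]' 45
python3 -m creep '[{"hand":0.02,"slide":[-0.056,-0.02,0],"turn":0},{"hand":0.02,"slide":[-0.056,-0.02,0],"turn":0},{"hand":0.02,"slide":[-0.056,-0.02,0],"turn":0},{"hand":0.02,"slide":[-0.056,-0.019,0],"turn":0},{"hand":0.02,"slide":[-0.05,-0.015,0],"turn":7}]' 45
python3 -m creep '[{"hand":0.02,"slide":[0,0,0],"turn":7},{"hand":0.02,"slide":[0,0,0],"turn":7.4},{"hand":0.02,"slide":[0,0,0],"turn":0},{"hand":0.02,"slide":[0,0,0],"turn":0},{"hand":0.02,"slide":[0,0,0],"turn":0}]' 45
python3 -c "
from lib import *
go(.4985,-.3215,.1165,np.radians(74.6))
p=snapshot('wrist');save('w20.png',p['frame'])
"
```

```text
clock: 52.32
tool_pos: [0.5603, -0.0311, 0.1924]
eef_rot: [0.669, 0.744, -0.012, -0.004]
contact_force: [0.9, -1.0, -4.3]
opening: 0.378
clock: 52.95
tool_pos: [0.4951, -0.3131, 0.1964]
eef_rot: [0.714, 0.7, -0.011, -0.004]
contact_force: [0.9, 0.3, -4.9]
opening: 0.379
clock: 53.58
tool_pos: [0.498, -0.3104, 0.1984]
eef_rot: [0.795, 0.607, -0.01, -0.001]
contact_force: [0.1, 0.6, -4.0]
opening: 0.379
t=53.58 tcp=[ 0.498  -0.3104  0.1984] yaw=74.8 open=0.0334 F=[ 0.1  0.6 -4. ] | slide [-9.3  4.5 82. ] mm turn(tool z) 0.2 (if z down)
```

View pics/w20.png

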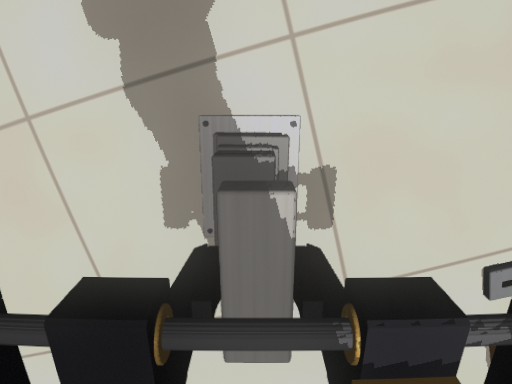

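```bash
python3 -m creep '[{"hand":0.02,"slide":[-0.010,0.0035,0.02],"turn":0.2},{"hand":0.02,"slide":[0,0,0.025],"turn":0},{"hand":0.02,"slide":[0,0,0.022],"turn":0},{"hand":0.02,"slide":[0,0,0],"turn":0},{"hand":0.02,"slide":[0,0,0],"turn":0}]' 45
python3 -c "
from lib import *
go(.4985,-.322,.1165,np.radians(74.6))
"
```

```text
clock: 54.25
tool_pos: [0.4983, -0.3223, 0.1321]
eef_rot: [0.796, 0.605, -0.01, -0.0]
contact_force: [1.6, -0.1, -4.5]
opening: 0.384
t=54.25 tcp=[ 0.4983 -0.3223  0.1321] yaw=74.5 open=0.0338 F=[ 1.6 -0.1 -4.5] | slide [ 0.5  0.3 15.6] mm turn(tool z) -0.1 (if z down)
```

```bash
python3 -m creep '[{"hand":0.02,"slide":[0,0,0.008],"turn":0},{"hand":0.02,"slide":[0,0,0.005],"turn":0},{"hand":0.02,"slide":[0,0,0.0015],"turn":0},{"hand":0.02,"slide":[0,0,0],"turn":0},{"hand":0.02,"slide":[0,0,0],"turn":0}]' 45
python3 -c "
from lib import *
go(.4985,-.322,.1163,np.radians(74.6))
"
```

```text
clock: 54.88
tool_pos: [0.498, -0.3221, 0.1177]
eef_rot: [0.796, 0.605, -0.01, -0.0]
contact_force: [-0.3, 0.8, -5.2]
opening: 0.385
t=54.88 tcp=[ 0.498  -0.3221  0.1177] yaw=74.5 open=0.0339 F=[-0.3  0.8 -5.2] | slide [0.2 0.5 1.4] mm turn(tool z) -0.1 (if z down)
```

```bash
python3 -m creep '[{"hand":0.02,"slide":[0,0,0.001],"turn":0},{"hand":0.02,"slide":[0,0,0.0007],"turn":0},{"hand":0.02,"slide":[0,0,0],"turn":0},{"hand":0.02,"slide":[0,0,0],"turn":0}]' 45
```

```text
clock: 55.38
tool_pos: [0.4979, -0.3222, 0.1162]
eef_rot: [0.796, 0.605, -0.01, -0.0]
contact_force: [0.4, 0.1, 0.8]
opening: 0.381
```

Contact has taken the weight, so release, back off and inspect.

```bash
python3 -m creep '[{"hand":0.088,"slide":[0,0,0],"turn":0},{"hand":0.088,"slide":[0,0,0],"turn":0},{"hand":0.088,"slide":[0,0,0],"turn":0},{"hand":0.088,"slide":[0,0,0],"turn":0},{"hand":0.088,"slide":[0,0,-0.03],"turn":0}]' 25
python3 -m creep '[{"hand":0.088,"slide":[0,0,-0.05],"turn":0},{"hand":0.088,"slide":[0,0.05,-0.02],"turn":0},{"hand":0.088,"slide":[0,0.04,0],"turn":0},{"hand":0.088,"slide":[0,0,0],"turn":0},{"hand":0.088,"slide":[0,0,0],"turn":0}]'
python3 -c "
from lib import *
p=snapshot('wrist');save('w21.png',p['frame'])
im=ortho(p,.126,.498-.08,.498+.08,-.322-.08,-.322+.08,.0005);save('a.png',cv2.resize(im,(640,640)))
im=ortho(p,.01,.498-.08,.498+.08,-.322-.08,-.322+.08,.0005);save('b.png',cv2.resize(im,(640,640)))
p=snapshot('side');save('s21.png',cv2.resize(p['frame'][240:384,230:422],(768,576),interpolation=cv2.INTER_CUBIC))
p=snapshot('top');print([(d['uv'],d['conf'],toplane(p,d['uv'],.054)) for d in pinpoint('dimmer_top',p)])
save('t21.png',cv2.resize(p['frame'][80:170,200:320],(800,600),interpolation=cv2.INTER_CUBIC))
"
```

```text
clock: 56.0
tool_pos: [0.4967, -0.3214, 0.1443]
eef_rot: [0.796, 0.605, -0.011, -0.002]
contact_force: [-0.0, -0.3, 0.8]
opening: 0.925
clock: 56.62
tool_pos: [0.585, -0.3447, 0.214]
eef_rot: [0.796, 0.605, -0.011, -0.001]
contact_force: [0.1, -0.1, -0.2]
opening: 0.995
[([248.9, 135.5], 0.39, array([0.69115671, 0.01663752, 0.054     ]))]
```

View pics/a.png

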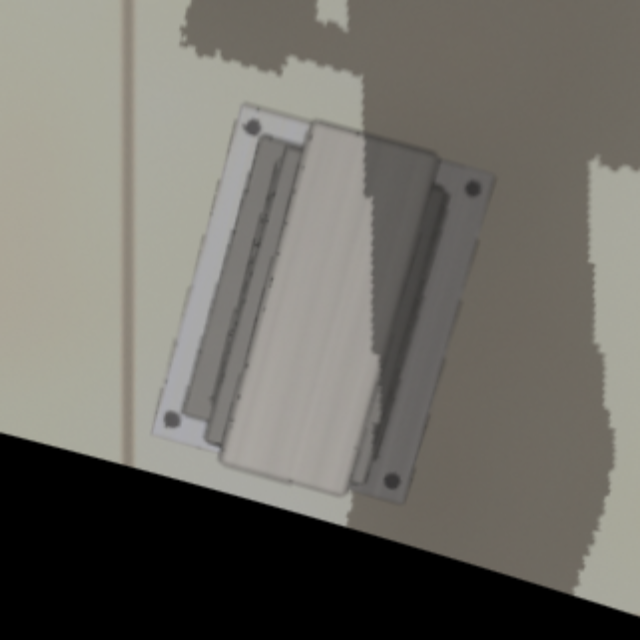

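View pics/s21.png

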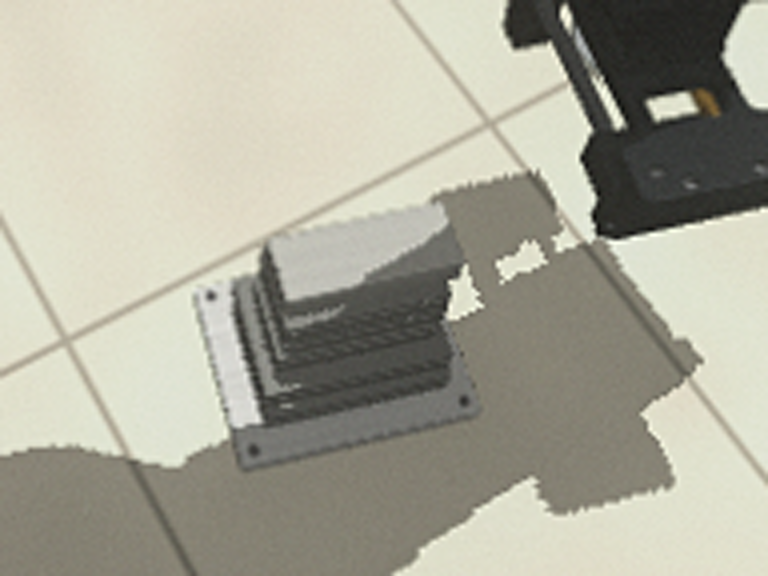

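View pics/t21.png

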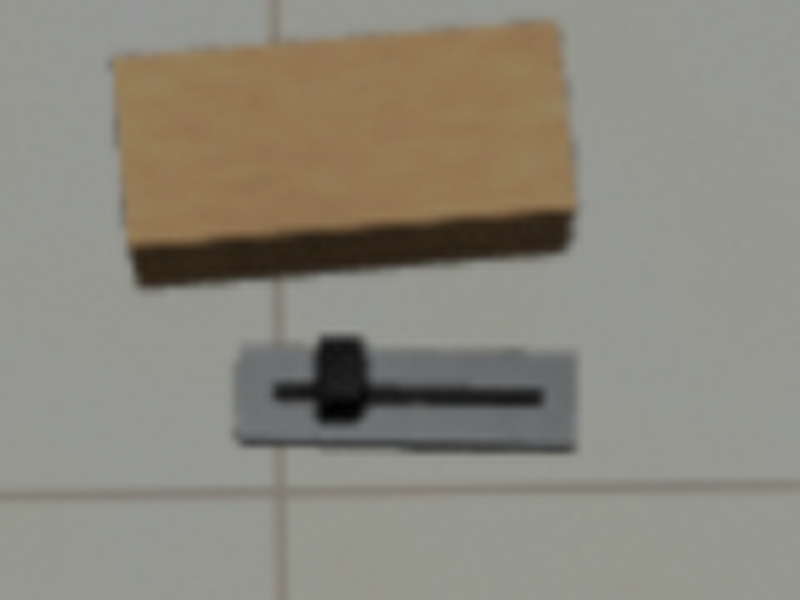

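```bash
python3 -m creep '[{"hand":0.088,"slide":[0.053,-0.001,0],"turn":0},{"hand":0.088,"slide":[0.053,-0.001,0],"turn":0},{"hand":0.088,"slide":[0.054,-0.001,0],"turn":0},{"hand":0.088,"slide":[0.054,-0.001,0],"turn":0},{"hand":0.05,"slide":[0.054,-0.001,0],"turn":0}]'
python3 -m creep '[{"hand":0.02,"slide":[0.054,-0.001,0],"turn":0},{"hand":0,"slide":[0.054,-0.001,0],"turn":0},{"hand":0,"slide":[0.054,-0.001,0],"turn":-9},{"hand":0,"slide":[0,0,0],"turn":-8.5},{"hand":0,"slide":[0,0,0],"turn":0}]'
python3 -m creep '[{"hand":0,"slide":[0,0,0.03],"turn":0},{"hand":0,"slide":[0,0,0.02],"turn":0},{"hand":0,"slide":[0,0,0],"turn":0},{"hand":0,"slide":[0,0,0],"turn":0}]'
python3 -c "
from lib import *
p=snapshot('wrist');save('w22.png',p['frame'])
print([(d['uv'],d['conf'],toplane(p,d['uv'],.054).round(4)) for d in pinpoint('dimmer_top',p)])
go(.69,.07,.15,np.radians(92))
"
```

```text
clock: 57.45
tool_pos: [0.6528, -0.0843, 0.2107]
eef_rot: [0.796, 0.605, -0.01, -0.0]
contact_force: [-0.2, -0.9, 0.2]
opening: 0.91
clock: 58.08
tool_pos: [0.6931, 0.0714, 0.2077]
eef_rot: [0.695, 0.719, -0.01, -0.002]
contact_force: [-1.0, -0.2, -0.3]
opening: 0.344
clock: 58.58
tool_pos: [0.6931, 0.0707, 0.1588]
eef_rot: [0.695, 0.719, -0.009, -0.002]
contact_force: [-0.0, 0.0, -0.2]
opening: 0.0
[([183.5, 207.6], 0.65, array([0.7002, 0.0102, 0.054 ]))]
t=58.67 tcp=[0.6933 0.071  0.1592] yaw=91.9 open=0.0006 F=[ 0.4  0.8 -0. ] | slide [-0.8 -3.2  9.3] mm turn(tool z) -0.1 (if z down)
```

View pics/w22.png

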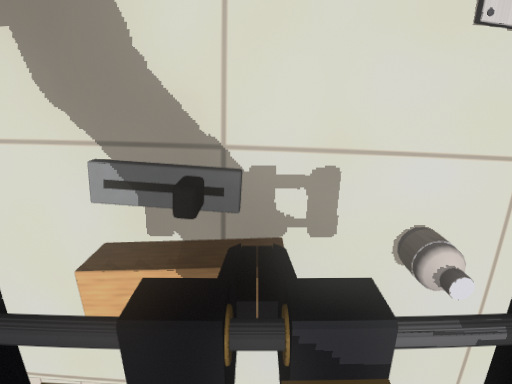

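```bash
python3 -c "
from lib import *
p=snapshot('wrist')
for u in [(103,184),(224,191),(90,161),(242,170),(241,211),(90,206)]: print(u,toplane(p,u,.014).round(4))
for u in [(184,207),(175,217),(197,217),(178,195),(200,198)]: print(u,toplane(p,u,.054).round(4))
c=p['frame'][150:230,80:260];save('c.png',cv2.resize(c,(800,356),interpolation=cv2.INTER_CUBIC))
o=-p['camera_from_world'][:3,:3].T@p['camera_from_world'][:3,3];print(o)
"
```

```text
(103, 184) [ 0.6947 -0.0729  0.014 ]
(224, 191) [0.6974 0.0386 0.014 ]
(90, 161) [ 0.6736 -0.0827  0.014 ]
(242, 170) [0.6774 0.0545 0.014 ]
(241, 211) [0.7161 0.0544 0.014 ]
(90, 206) [ 0.7166 -0.0878  0.014 ]
(184, 207) [0.7002 0.0109 0.054 ]
(175, 217) [0.709  0.0033 0.054 ]
(197, 217) [0.7083 0.0211 0.054 ]
(178, 195) [0.6904 0.0065 0.054 ]
(200, 198) [0.6922 0.0239 0.054 ]
[0.61435651 0.06855998 0.29932427]
```

View pics/c.png

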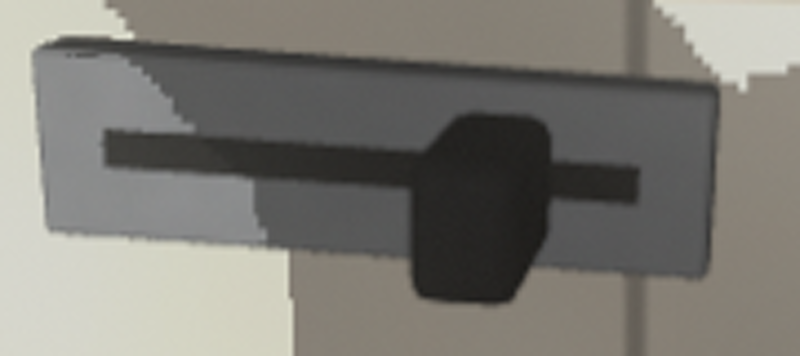

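```bash
python3 -m creep '[{"hand":0,"slide":[-0.006,0.005,0.04],"turn":0},{"hand":0,"slide":[0,0,0.04],"turn":0},{"hand":0,"slide":[0,0,0.035],"turn":0},{"hand":0,"slide":[0,0,0],"turn":0},{"hand":0,"slide":[0,0,0],"turn":0}]'
python3 -c "
from lib import *
go(.697,-.0355,.036,np.radians(92))
p=snapshot('wrist');save('w23.png',p['frame'])
p=snapshot('side');save('s23.png',p['frame'])
"
```

```text
clock: 59.35
tool_pos: [0.6971, 0.0643, 0.0448]
eef_rot: [0.695, 0.719, -0.009, -0.001]
contact_force: [0.4, 0.5, 1.5]
opening: 0.004
t=59.35 tcp=[0.6971 0.0643 0.0448] yaw=92.0 open=0.0003 F=[0.4 0.5 1.5] | slide [-99.7  -3.4   9.9] mm turn(tool z) -0.0 (if z down)
```

View pics/w23.png

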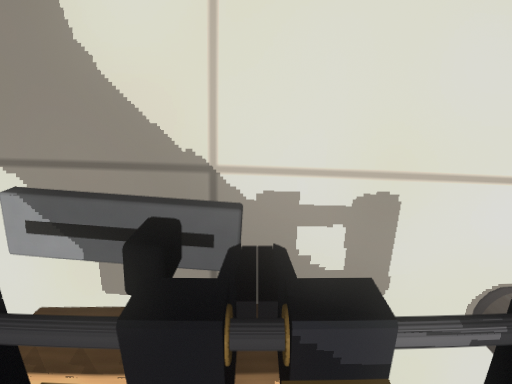

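View pics/s23.png

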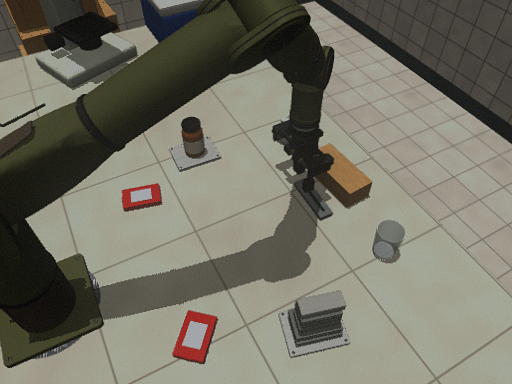

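```bash
python3 -m creep '[{"hand":0,"slide":[-0.01,0,0.006],"turn":0},{"hand":0,"slide":[-0.015,0,0],"turn":0},{"hand":0,"slide":[-0.015,0,0],"turn":0},{"hand":0,"slide":[-0.015,0,0],"turn":0},{"hand":0,"slide":[-0.015,0,0],"turn":0}]'
python3 -m creep '[{"hand":0,"slide":[-0.012,0,0],"turn":0},{"hand":0,"slide":[-0.008,0,0],"turn":0},{"hand":0,"slide":[0,0,0],"turn":0}]'
python3 -c "
from lib import *
go(.697,-.0355,.036,np.radians(92))
p=snapshot('wrist');save('w24.png',p['frame'])
"
```

```text
clock: 60.08
tool_pos: [0.6981, -0.0074, 0.0378]
eef_rot: [0.695, 0.719, -0.01, -0.002]
contact_force: [-1.6, 2.2, 0.4]
opening: 0.007
clock: 60.45
tool_pos: [0.6993, -0.0279, 0.038]
eef_rot: [0.695, 0.719, -0.01, -0.001]
contact_force: [-0.2, -0.2, -0.0]
opening: 0.008
t=60.45 tcp=[ 0.6993 -0.0279  0.038 ] yaw=91.9 open=0.0007 F=[-0.2 -0.2 -0. ] | slide [-7.5 -2.5  2.2] mm turn(tool z) -0.1 (if z down)
```

View pics/w24.png

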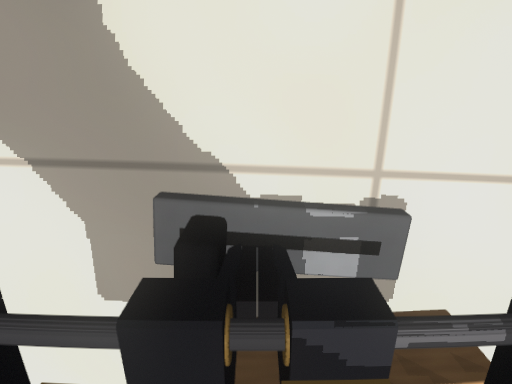

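```bash
python3 -m creep '[{"hand":0,"slide":[-0.003,0,0],"turn":0},{"hand":0,"slide":[-0.003,0,0],"turn":0},{"hand":0,"slide":[0,0,0],"turn":0}]'
python3 -m creep '[{"hand":0,"slide":[-0.002,0,0],"turn":0},{"hand":0,"slide":[0,0,0],"turn":0}]'
python3 -m creep '[{"hand":0,"slide":[-0.002,0,0],"turn":0},{"hand":0,"slide":[0,0,0],"turn":0}]'
```

```text
clock: 60.88
tool_pos: [0.6993, -0.0322, 0.0382]
eef_rot: [0.695, 0.719, -0.01, -0.002]
contact_force: [-0.5, -0.1, 0.3]
opening: 0.002
clock: 61.12
tool_pos: [0.6992, -0.0344, 0.0382]
eef_rot: [0.695, 0.719, -0.01, -0.002]
contact_force: [-1.1, 1.2, 0.1]
opening: 0.006
clock: 61.38
tool_pos: [0.6992, -0.0351, 0.0382]
eef_rot: [0.695, 0.719, -0.009, -0.003]
contact_force: [-0.4, 4.8, 1.6]
opening: 0.004
```

```bash
python3 -m creep '[{"hand":0,"slide":[-0.002,0,0],"turn":0},{"hand":0,"slide":[0,0,0],"turn":0}]'
python3 -m creep '[{"hand":0,"slide":[0.02,0,0],"turn":0},{"hand":0,"slide":[0.02,0,-0.02],"turn":0},{"hand":0,"slide":[0.0,0,-0.05],"turn":0},{"hand":0,"slide":[0.03,0,-0.05],"turn":0},{"hand":0,"slide":[0.05,0,0],"turn":0}]'
python3 -m creep '[{"hand":0,"slide":[0.05,0,0],"turn":0},{"hand":0,"slide":[0.05,0,0],"turn":0},{"hand":0,"slide":[0,0,0],"turn":0},{"hand":0,"slide":[0,0,0],"turn":0}]'
python3 -c "
from lib import *
go(.697,-.0355,.036,np.radians(92))
p=snapshot('top');save('t25.png',p['frame']);save('t25c.png',cv2.resize(p['frame'][80:170,200:320],(800,600),interpolation=cv2.INTER_CUBIC))
p=snapshot('side');save('s25.png',p['frame'])
"
```

```text
clock: 61.62
tool_pos: [0.6992, -0.0354, 0.0383]
eef_rot: [0.694, 0.72, -0.008, -0.003]
contact_force: [-1.2, 7.0, 1.1]
opening: 0.008
clock: 62.25
tool_pos: [0.7008, 0.0833, 0.1635]
eef_rot: [0.696, 0.718, -0.006, 0.002]
contact_force: [-0.1, 1.1, -0.3]
opening: 0.005
clock: 62.75
tool_pos: [0.694, 0.1831, 0.1566]
eef_rot: [0.695, 0.719, -0.01, -0.001]
contact_force: [0.1, -1.5, -0.4]
opening: 0.005
t=62.75 tcp=[0.694  0.1831 0.1566] yaw=92.0 open=0.0005 F=[ 0.1 -1.5 -0.4] | slide [-217.    -2.7  123.4] mm turn(tool z) 0.0 (if z down)
```

View pics/t25.png

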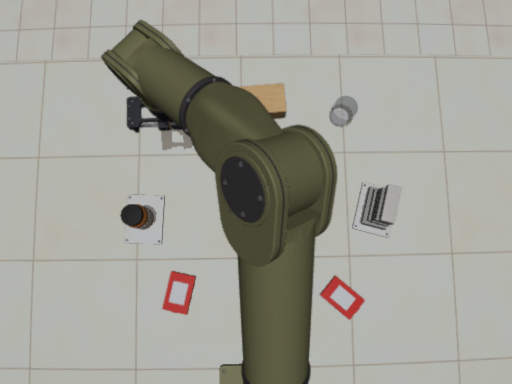

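View pics/t25c.png

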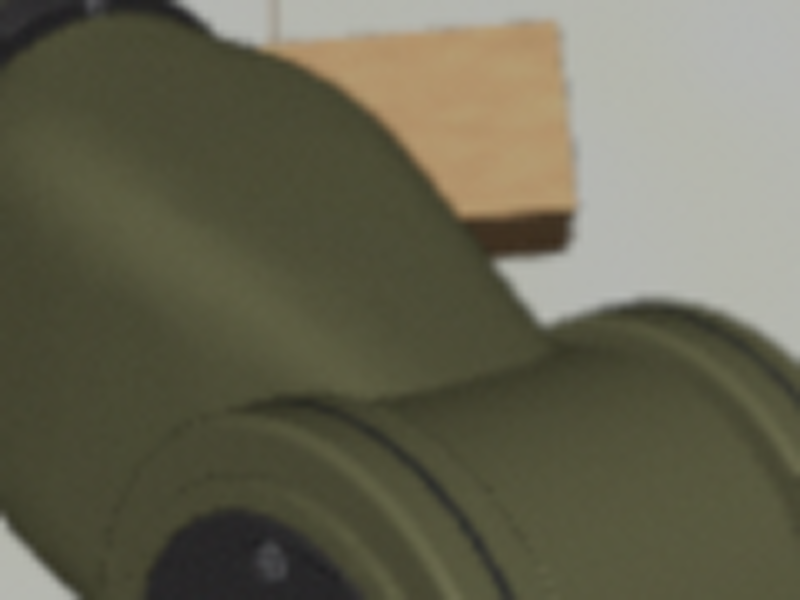

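View pics/s25.png

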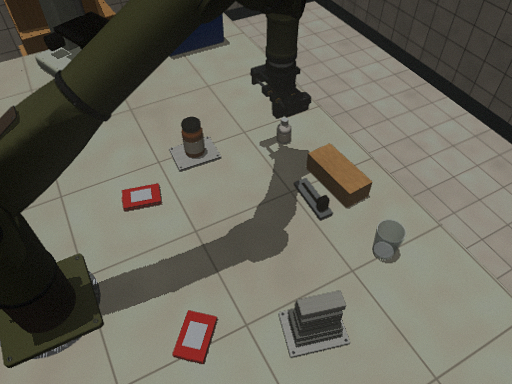

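```bash
python3 -c "
from lib import *
p=snapshot('side');f=p['frame'].copy()
print([(d['uv'],d['conf']) for d in pinpoint('dimmer_top',p)],proj(p,[[.696,-.063,.054],[.696,-.055,.054],[.6947,-.0729,.014],[.6974,.0386,.014]]).round(1))
save('s26.png',cv2.resize(f[160:230,280:370],(800,622),interpolation=cv2.INTER_CUBIC))
p=snapshot('wrist');save('w26.png',p['frame'])
"
```

```text
[([324.0, 196.8], 0.53)] [[325.5 198.3]
 [323.7 196.2]
 [325.3 211. ]
 [303.4 182.8]]
```

View pics/s26.png

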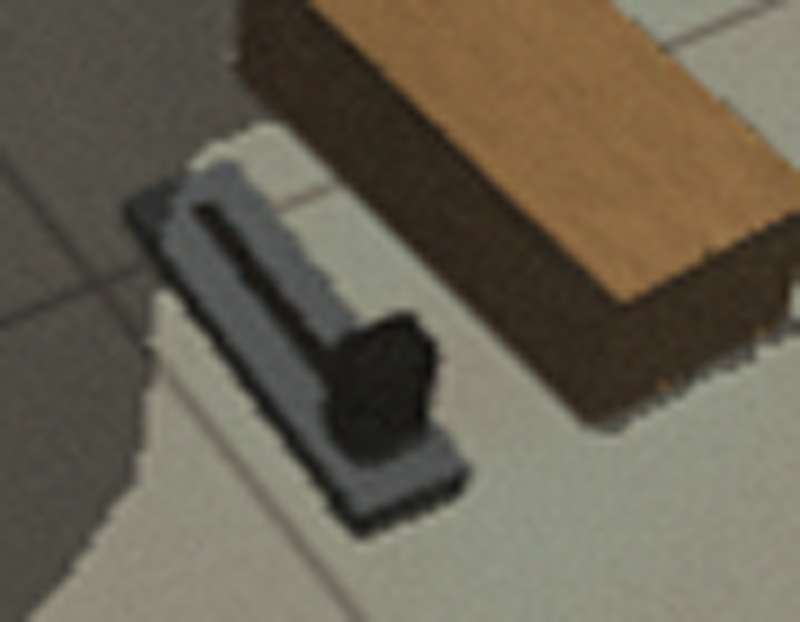

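View pics/w26.png

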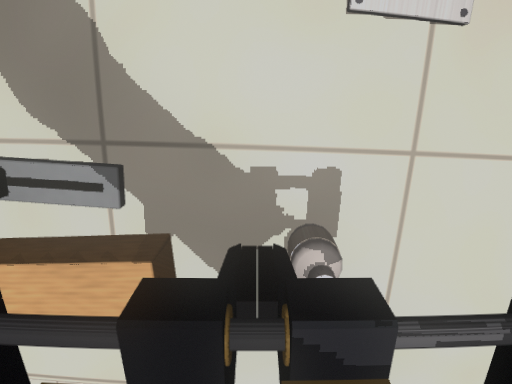

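```bash
python3 -c "
from plant import *
print(get_state()['contact_force']);print(finish_job())"
```

```text
[-0.60203353 -0.47793251 -0.12861656]
the job is handed in; nothing more can be done
None
```

The job is handed in at about 63 s of the 210 s allowed; no verdict was reported. All six grey slide boxes are in one pile on the free stand, on the robot's right. The two large ones are below, the four small ones above them, and the steel weight is on top. I then pushed the dimmer grip to its off end, leaving the two red look-alikes, bottle, beaker, oil bottle and carton alone.

**Pile:** The last wrist view, taken before the dimmer, put the weight about 3 mm from the stand centre and the top box about 1 mm, all long sides aligned. I didn't measure the covered boxes again, and the last side picture shows the pile upright. The large boxes were within about 2 mm when checked.

**Dimmer:** The reaction rose to 7 N with the tool no longer advancing, so the grip is against its end stop. The side view shows no slot left beyond the grip. The network's point fell slightly short of the calculated off position, by about 6 mm at most, which is within its usual error. The top camera could not confirm it because the arm was in the way.

**What disagreed or failed:**
- The top and wrist cameras differed by 2–6 mm, so I used the wrist view for positions.
- The automatic rectangle fit was misled by shadows a few times, so I read the corners or label by eye there.
- The first descent on a large box stopped short because of the arm's reach close to the base. The fingers closed on nothing, and the second try succeeded.

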